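# Clear the tile offcuts off the clamped board into the scrap tray

### The arm

A 6-joint arm with a two-finger parallel gripper is mounted at the origin on the work surface. World frame = base frame: x ahead of the robot, y to its left, z up, the work surface at z = 0. Lengths are in m, angles in degrees, forces in N, time in s.
With the tool pointing down it reaches from about 0.4 to 0.925 m from the base axis. Payload 12.5 kg.
Tool frame: the origin (TCP) lies on the mounting face of the last link; the fingertips stand 190 mm ahead of it and the grasp point (between the pads) lies 171 mm ahead of it; z points along the fingers, x is the direction in which the jaws open and shut, and the axes are right-handed (so a half turn about z gives the same grasp; the last joint's range is limited). The gripper opens to 95 mm and grips with 3 to 60 N. Pads are 20 mm wide; open, the fingers measure 119 mm over their backs; the gripper's body (75 mm by 180 mm) begins 59 mm behind the grasp point.
Start: joints at [61.1, 28.126, 89.318, -0, 62.55, -6.05], TCP at [0.243, 0.576, 0.405] pointing down, gripper open.
Joint ranges: [-177.58, 177.58], [-47.91, 125.51], [2.72, 160], [-65.01, 245.01], [3.68, 167.84], [-153.87, 153.87]. Speed limits (degrees/s): [127.2, 127.2, 159.86, 180, 180, 180].

### API

Orientations are given as [roll, pitch, yaw] about the fixed x, y, z axes, in that order (R = Rz(yaw) Ry(pitch) Rx(roll)).
In Python, from plant import ctrl gives the robot as it stands.
- The arm moves only by the tool step_arm, never from a script. Its argument "commands" is a list of rows, each a list of 7 numbers: the turn, a rotation vector about the tool's x, y, z in degrees, then the shift along the tool's x, y, z in mm, then the finger opening in mm, from 0 to 95.1. A call has 1 to 12 rows; each row is the pose to reach, as a shift and turn from the pose commanded when the call began, along the tool's axes at that moment; what a row does not reach only later rows make up. A row lasts 1/10 s, in which the tool goes at most 50 mm and 8.59 degrees, less where a joint would pass 70% of its speed; a pose out of reach is approached as far as the arm can. A call with a gripper value outside its range is refused whole. The fingers move at their own pace and stop on an object; "grip_force" is the grip in N (left out, the last holds). Time passes only in rows, so rows that repeat a pose let the fingers close. It gives the time, the measured TCP pose, the force and the opening at its end, in the units of the state.
- ctrl.get_state(): the state, without advancing time (a new reading comes with each control period).
- ctrl.camera(name): name is "scene" or "top" or "wrist"; returns a dict with "pixels" (384x512x3 uint8, red, green, blue), "z_map" (384x512 float32, m along the optical axis (not along the pixel's ray), 0 where there is no reading), "fx", "fy", "cx", "cy" (pixels), "R" (3x3) and "t" (3): a world point X has camera coordinates R X + t. Camera axes: x right, y down, z forward; pixel columns grow to the right and rows downward; lengths in m; the calibration is good to about 2 mm. A picture is of the moment at which its call begins.
- ctrl.finish_job(): hands the job in, once; it reports no verdict.
Trained networks look in a picture, given as the dict that the camera call returned (one of the last four; its "shot" number tells which), for a name from the list of things; names that differ only in an ending like _2 or _b are one class to them, and where a whole thing is asked for, a point or a joint stands for the part that bears it (a point fixed in the world has none). Each returns a list of dicts, best first, with "confidence" (0 to 1); they miss things now and then, are a little off and sometimes report something else, mostly with a low value. They report only what shows in the picture. A call takes as long as a camera call.
- ctrl.spot_in(target, picture): "extent" ([left, top, right, bottom] in pixels, round what is visible of it).
- ctrl.place_of(target, picture): "location" ([column, row] in pixels: a listed point, or the origin of a listed thing).
The state is a dict: "time": time; "joints": joint angles; "qvel": joint speeds; "joint_torque": joint torques, N m; "eef_pos": TCP position; "eef_rot": TCP orientation; "wrist_force": force on the tool from outside, world axes, zero at the start; "wrist_torque": the same for the moment, N m; "gripper_width": finger opening in m.
Only numpy, scipy, OpenCV 4.12 (cv2) and the standard library are available. Lean on these libraries where they do the work, as an engineer would, in place of code of your own. Each camera call takes 0.05 s, during which the arm holds its last target.

### The job

Clear the maple board: the scraper goes flat on the white palette; pull the scrap tray about 15 cm out from under the shelf and push every tile offcut off the board's edge, through the gap between the two clamps, so that it drops into the tray. Slide the offcuts over the edge rather than picking them up, and when the last one has dropped push the tray fully home under the shelf with all of them in it. Leave the jar on the board, the rack of whole tiles and the brush where they are.

Things in the scene. Friction and masses are not known exactly. Their poses are not given: they have to be found in the camera images.
- bench: fixed low shelf on the table carrying a maple board held by two blue bar clamps. Origin on the table (z = 0) straight below the middle of the board's open edge; x along that edge, y inward over the board, z up. Board top flat at z = 140 mm, x -225..225, y 0..340 mm; the underside of the shelf is at z = 112 mm. The tray's tunnel below it opens at the edge, towards -y
- gap (a point): middle of the open edge of the board, on its top face, halfway between the two clamps; the gap between them is 248 mm wide (bench x -124..124 mm). Offcuts go over the edge here, towards the bench's -y
- clamp_a (a point): top of the fixed clamp at the bench's x = -134 mm, on the edge: steel bar and blue jaw, 20 mm wide along x; the jaw reaches from y = -22 to y = 66 mm over the board, its top 27 mm above it, the bar's top 33 mm
- clamp_b (a point): the same on the other clamp, at the bench's x = +134 mm
- tray_stop (a point): middle of the upper edge of the fixed wooden back stop inside the tunnel, 50 mm above the table, at the bench's y = 243 mm; it stops the tray when its front wall is 3 mm inside the edge. Two fixed runners, 25 mm high, inner faces at the bench's x = -114 and +114 mm, y -5..255 mm, guide the tray
- tray: loose open grey scrap tray, 220 (x) by 240 (y) by 85 mm high, walls and floor 5 mm, about 0.6 kg, sliding on the table between the runners, 4 mm play each side. Origin at the middle of its underside; axes parallel to the bench's. Fully home its origin is at y = 123 mm in the bench's frame; 150 mm out it is at y = -27 mm. It starts 1 to 13 mm out
- tray_bar (a point): middle of the tray's steel carrying bar: round, 12 mm thick, 110 mm long, along the tray's x, centre 112 mm above the table (28 mm below the board's top) and 44 mm in front of the tray's front wall, 164 mm from the tray's origin towards -y. Free space all round it for the fingers; an arm at each end slopes down to the front wall
- offcut1: tile offcut, red clay with a glazed top face, 85 (x) by 40 (y) by 11 mm, 60 to 120 g. Origin at the middle of its underside; z up. Starts flat on the maple board (origin at height 140 mm)
- offcut2: tile offcut, red clay with a glazed top face, 75 (x) by 50 (y) by 11 mm, 60 to 120 g. Origin at the middle of its underside; z up. Starts flat on the maple board (origin at height 140 mm)
- offcut3: tile offcut, red clay with a glazed top face, 65 (x) by 60 (y) by 11 mm, 60 to 120 g. Origin at the middle of its underside; z up. Starts flat on the maple board (origin at height 140 mm)
- offcut4: tile offcut, red clay with a glazed top face, 84 (x) by 34 (y) by 11 mm, 60 to 120 g. Origin at the middle of its underside; z up. Starts flat on the maple board (origin at height 140 mm)
- offcut5: tile offcut, red clay with a glazed top face, L-shaped, 75 (x) by 56 (y) by 11 mm overall: x -37.5..37.5 mm and y -28..28 mm, with the corner x > 2.5, y > 2 mm cut away, of even thickness, 60 to 120 g. Origin at the middle of its underside; z up. Starts flat on the maple board (origin at height 140 mm)
- scraper: stainless scraper, 180 mm long, 160 g, lying flat along its x: handle 95 by 24 by 16 mm at x -90..5 mm, then a flat blade, 50 mm wide and 4 mm thick, to x = 90 mm. Origin at the middle of its underside; z up. Starts on the maple board near the edge, across the gap between the clamps
- scraper_grip (a point): point on the middle of the scraper's handle, 9 mm above its underside and 35 mm from its origin towards -x; the handle is 24 mm wide across the scraper's y
- palette: fixed flat palette of hard white silicone on the table, 200 (x) by 140 (y) by 8 mm. Origin at the middle of its underside; z up
- jar: closed low stoneware jar, 70 mm across, 67 mm high, standing on the far end of the board outside the clamps. Origin at the middle of its underside. Bystander
- rack: black notched plastic rack, 220 (x) by 100 (y) mm, with five whole tiles leaning in it, 120 mm high, on the table. Origin at the middle of its underside. Bystander
- brush: brush, 190 mm long, lying on the table. Bystander

How it is judged:
By the outcome, as a careful person would: the job done as asked, in the order asked, and still so for the second after the job is handed in, with the robot touching nothing.
Of offcut1, offcut2, offcut3, offcut4, offcut5 only 3 to 5 are there at a start; the rules pass over those that are not, and their reading is None.
At some moment in a run one of offcut1, offcut2, offcut3, offcut4, offcut5 may be knocked a few centimetres aside while the robot is not near it.
Once in a run the grip may slacken for a moment while it holds something.
It also fails if it takes over 210 s, if anything falls off the work surface, if the arm or the gripper's body presses on something with over 40 N, if the wrist force passes 120 N, or if a joint passes its speed limit or range.

## Working session

There is one attempt and no reset: what is moved stays moved. The work goes in short steps, Python scripts to look and compute and a tool call to move; the robot and the scene stay as the last step left them, time stands still between calls to the robot, and variables do not carry over. Pictures are saved under pics/ and viewed, and the job is handed in when it is done.

Besides the shell and the picture viewer there is one more tool, called after "Emit:" as name([rows], argument=value, ...), one row to a line, values as JSON. step_arm: Moves the arm, as the interface text tells. Its arguments: {"type":"object","properties":{"commands":{"type":"array","items":{"type":"array","items":{"type":"number"}}},"grip_force":{"type":"number"}},"required":["commands"]}

```bash
ls; mkdir -p pics; cat > h.py <<'E'
import numpy as np, cv2
from plant import ctrl
from scipy.spatial.transform import Rotation as Ro
np.set_printoptions(precision=4,suppress=True)
def save(p,name,boxes=()):
    im=cv2.cvtColor(p["pixels"],cv2.COLOR_RGB2BGR).copy()
    im=cv2.resize(im,(768,576))
    cv2.imwrite("pics/"+name,im)
def px2w(p,u,v,h=None,z=None):
    R=np.array(p["R"]);t=np.array(p["t"])
    d=np.array([(u-p["cx"])/p["fx"],(v-p["cy"])/p["fy"],1.0])
    c=-R.T@t; dw=R.T@d
    if h is not None: s=(h-c[2])/dw[2]
    else:
        s=z if z is not None else p["z_map"][int(round(v)),int(round(u))]
    return c+s*dw
def w2px(p,X):
    c=np.array(p["R"])@np.array(X)+np.array(p["t"])
    return np.array([c[0]/c[2]*p["fx"]+p["cx"],c[1]/c[2]*p["fy"]+p["cy"]])
def cloud(p):
    v,u=np.mgrid[0:384,0:512]; z=p["z_map"]
    d=np.stack([(u-p["cx"])/p["fx"]*z,(v-p["cy"])/p["fy"]*z,z],-1)
    W=(d-np.array(p["t"]))@np.array(p["R"])
    W[z==0]=np.nan
    return W
E
python3 - <<'E'
from h import *
s=ctrl.get_state();print(s)
for n in ["scene","top","wrist"]:
    p=ctrl.camera(n);save(p,n+"0.png")
    print(n,p["shot"],p["fx"],p["R"],p["t"])
    for t in ["gap","clamp_a","tray_bar","offcut1","offcut2","offcut3","offcut4","offcut5","scraper","scraper_grip","palette","jar","rack","tray_stop","brush"]:
        r=ctrl.place_of(t,p)
        print(t,[(np.round(d["location"]).tolist(),round(d["confidence"],2)) for d in r][:5])
E
```

```text
pics
{'time': 0.0, 'joints': array([61.1009, 28.1641, 89.35  , -0.0015, 62.5499, -6.0513]), 'qvel': array([ 0.0898,  0.0493, -0.0557,  0.0096,  0.0322, -0.0593]), 'joint_torque': array([  0.0019, -61.2642, -25.8182,   0.0694,   0.0481,  -0.    ]), 'eef_pos': array([0.2427, 0.5759, 0.4042]), 'eef_rot': array([-179.9946,    0.0638,   67.153 ]), 'wrist_force': array([ 0.4879, -0.2035,  0.2187]), 'wrist_torque': array([ 0.0258, -0.0345,  0.0301]), 'gripper_width': 0.09503590506004679}
scene 1 499.325675657371 [[ 0.7097  0.7045 -0.0008]
 [ 0.5671 -0.5719 -0.5928]
 [-0.4181  0.4202 -0.8054]] [-0.3366 -0.2753  2.0572]
gap [([250.0, 205.0], 0.62)]
clamp_a [([220.0, 175.0], 0.96), ([276.0, 224.0], 0.65)]
tray_bar [([238.0, 216.0], 0.62)]
offcut1 [([327.0, 187.0], 0.83), ([303.0, 168.0], 0.72), ([268.0, 172.0], 0.53), ([333.0, 140.0], 0.25)]
offcut2 [([327.0, 187.0], 0.83), ([303.0, 168.0], 0.72), ([268.0, 172.0], 0.53), ([333.0, 140.0], 0.25)]
offcut3 [([327.0, 187.0], 0.83), ([303.0, 168.0], 0.72), ([268.0, 172.0], 0.53), ([333.0, 140.0], 0.25)]
offcut4 [([327.0, 187.0], 0.83), ([303.0, 168.
[... 1112 characters left out ...]
([228.0, 190.0], 0.86), ([195.0, 170.0], 0.62), ([199.0, 139.0], 0.58)]
offcut5 [([190.0, 202.0], 0.87), ([228.0, 190.0], 0.86), ([195.0, 170.0], 0.62), ([199.0, 139.0], 0.58)]
scraper [([268.0, 183.0], 0.72), ([261.0, 175.0], 0.7)]
scraper_grip [([258.0, 183.0], 0.97)]
palette [([126.0, 190.0], 0.71)]
jar [([251.0, 123.0], 0.61)]
rack [([389.0, 206.0], 0.93)]
tray_stop []
brush [([343.0, 242.0], 0.79)]
wrist 3 302.4264273571574 [[ 0.3886  0.9214  0.0003]
 [ 0.8953 -0.3776  0.2362]
 [ 0.2178 -0.0915 -0.9717]] [-0.6238 -0.0243  0.3882]
gap []
clamp_a []
tray_bar []
offcut1 []
offcut2 []
offcut3 []
offcut4 []
offcut5 []
scraper []
scraper_grip []
palette []
jar []
rack []
tray_stop []
brush []
```

```bash
python3 - <<'E'
from h import *
import pickle
p=ctrl.camera("top");pickle.dump(p,open("top.pkl","wb"))
q=ctrl.camera("scene");pickle.dump(q,open("scene.pkl","wb"))
print(ctrl.get_state()["time"])
for n,a,(x0,x1,y0,y1) in [("tc",p,(90,420,90,290)),("sc",q,(80,400,90,330))]:
    im=cv2.cvtColor(a["pixels"],cv2.COLOR_RGB2BGR)[y0:y1,x0:x1]
    f=min(800/(x1-x0),600/(y1-y0))
    cv2.imwrite(f"pics/{n}.png",cv2.resize(im,None,fx=f,fy=f,interpolation=cv2.INTER_CUBIC))
for nm,u,v,h in [("gap",271,175,.14),("ca",267,138,.173),("cb",268,214,.173),("bar",285,177,.112),("o",190,202,.14),("o",228,190,.14),("o",195,170,.14),("o",199,139,.14),("scr",261,175,.14),("grip",258,183,.149),("pal",126,190,0),("jar",251,123,.14),("rack",389,206,0),("brush",343,242,0)]:
    print(nm,px2w(p,u,v,h=h), px2w(p,u,v))
for nm,u,v,h in [("gap",250,205,.14),("ca",220,175,.173),("cb",276,224,.173),("bar",238,216,.112),("o",327,187,.14),("o",303,168,.14),("o",268,172,.14),("o",333,140,.14),("scr",256,197,.14),("grip",249,194,.149),("pal",330,140,0),("jar",304,225,.14)]:
    print(nm,px2w(q,u,v,h=h), px2w(q,u,v))
E
```

```text
2.5
gap [ 0.554  -0.1157  0.14  ] [ 0.5763 -0.1179 -0.0069]
ca [ 0.6773 -0.1004  0.173 ] [ 0.6797 -0.1005  0.163 ]
cb [ 0.4162 -0.1061  0.173 ] [ 0.4164 -0.1061  0.17  ]
bar [ 0.5516 -0.1655  0.112 ] [ 0.5683 -0.1706 -0.0008]
o [0.4573 0.1627 0.14  ] [0.4561 0.1607 0.1526]
o [0.5002 0.0326 0.14  ] [0.5    0.0325 0.1417]
o [0.569  0.1485 0.14  ] [0.567  0.1467 0.1522]
o [0.679  0.1375 0.14  ] [0.6756 0.1354 0.1552]
scr [ 0.5537 -0.0809  0.14  ] [ 0.5528 -0.081   0.1458]
grip [ 0.5244 -0.071   0.149 ] [ 0.523  -0.0711  0.1592]
pal [0.513  0.4261 0.    ] [0.511 0.421 0.017]
jar [ 0.7383 -0.0439  0.14  ] [ 0.722  -0.0457  0.2014]
rack [ 0.4623 -0.5606  0.    ] [ 0.4556 -0.5402  0.0764]
brush [ 0.3266 -0.3868  0.    ] [ 0.3265 -0.3837  0.0185]
gap [ 0.5648 -0.1087  0.14  ] [ 0.5669 -0.1107  0.1441]
ca [ 0.4206 -0.1084  0.173 ] [ 0.4169 -0.1055  0.1672]
cb [ 0.6922 -0.1194  0.173 ] [ 0.6899 -0.1167  0.1676]
bar [ 0.554  -0.1549  0.112 ] [ 0.5595 -0.1598  0.1228]
o [0.6982 0.1301 0.14  ] [0.7028 0.1227 0.1511]
o [0.584  0.1357 0.14  ] [0.5888 0.1292 0.1496]
o [0.5091 0.0359 0.14  ] [0.511  0.0338 0.1434]
o [0.5737 0.3138 0.14  ] [0.5069 0.4215 0.0074]
scr [ 0.5557 -0.071   0.14  ] [ 0.5639 -0.0794  0.1558]
grip [ 0.5348 -0.0834  0.149 ] [ 0.5378 -0.0863  0.1545]
pal [0.4946 0.4189 0.    ] [0.4976 0.414  0.006 ]
jar [ 0.7451 -0.0418  0.14  ] [ 0.7659 -0.0722  0.1953]
```

```bash
ls pics
```

```text
sc.png
scene0.png
tc.png
top0.png
wrist0.png
```

View pics/tc.png

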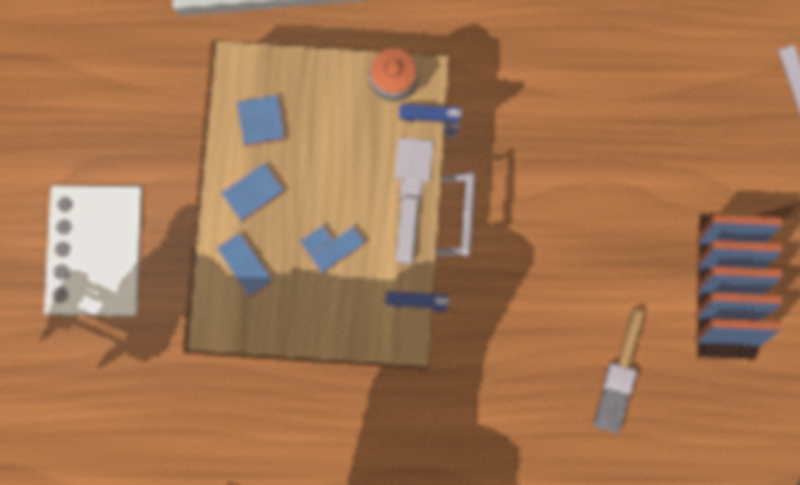

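View pics/sc.png

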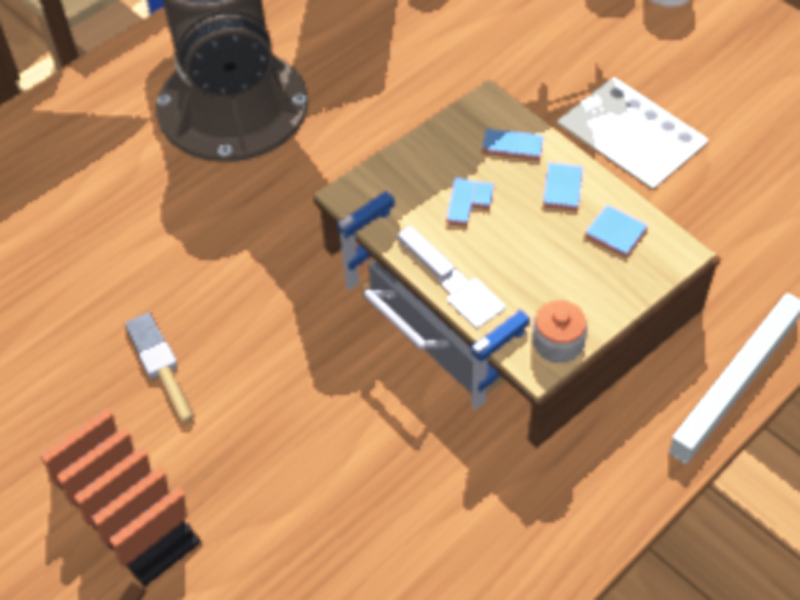

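```bash
cat >> h.py <<'E'
def ortho(p,h,x0=.25,x1=.85,y0=-.30,y1=.55,mm=1.0):
    # image: cols = world x, rows = world y descending, at height h
    nx=int((x1-x0)*1000/mm);ny=int((y1-y0)*1000/mm)
    X,Y=np.meshgrid(x0+np.arange(nx)*mm/1000,y1-np.arange(ny)*mm/1000)
    P=np.stack([X,Y,np.full_like(X,h)],-1)@np.array(p["R"]).T+np.array(p["t"])
    u=P[...,0]/P[...,2]*p["fx"]+p["cx"];v=P[...,1]/P[...,2]*p["fy"]+p["cy"]
    return cv2.cvtColor(cv2.remap(p["pixels"],u.astype(np.float32),v.astype(np.float32),cv2.INTER_CUBIC),cv2.COLOR_RGB2BGR)
E
python3 - <<'E'
from h import *
import pickle
p=pickle.load(open("top.pkl","rb"));q=pickle.load(open("scene.pkl","rb"))
for n,a in [("top",p),("scene",q)]:
    W=cloud(a)
    m=(abs(W[...,2]-.145)<.012)&(W[...,0]>.25)&(W[...,0]<.9)&(W[...,1]>-.25)&(W[...,1]<.35)
    m=cv2.morphologyEx(m.astype(np.uint8),cv2.MORPH_OPEN,np.ones((3,3)))
    lab=cv2.connectedComponentsWithStats(m)
    k=1+np.argmax(lab[2][1:,4]); pts=W[lab[1]==k]
    r=cv2.minAreaRect((pts[:,:2]*1000).astype(np.float32)); print(n,r,np.median(pts[:,2]))
    # blue offcuts / colors
    hsv=cv2.cvtColor(a["pixels"],cv2.COLOR_RGB2HSV)
    b=((hsv[...,0]>95)&(hsv[...,0]<125)&(hsv[...,1]>90)).astype(np.uint8)
    o=ortho(a,.151);hs=cv2.cvtColor(o,cv2.COLOR_BGR2HSV)
    b=((hs[...,0]>95)&(hs[...,0]<125)&(hs[...,1]>80)).astype(np.uint8)
    b=cv2.morphologyEx(b,cv2.MORPH_OPEN,np.ones((5,5)))
    cs,_=cv2.findContours(b,cv2.RETR_EXTERNAL,cv2.CHAIN_APPROX_NONE)
    for c in cs:
        if cv2.contourArea(c)>800:
            r=cv2.minAreaRect(c);print("  blob",[250+r[0][0],550-r[0][1]],r[1],r[2],cv2.contourArea(c))
    cv2.imwrite(f"pics/or_{n}.png",cv2.resize(o,None,fx=.7,fy=.7))
E
```

```text
top ((563.1395263671875, 57.636199951171875), (340.5179748535156, 450.447021484375), 86.63719177246094) 0.13970978758264255
  blob [688.5425720214844, -94.72052001953125] (17.86435317993164, 71.60265350341797) 3.122130870819092 1034.0
  blob [500.9439697265625, 36.16986083984375] (66.95050048828125, 47.72032165527344) 54.63753890991211 1893.5
  blob [676.4873962402344, 142.36801147460938] (50.87574005126953, 56.739017486572266) 79.50852966308594 2697.0
  blob [571.7523803710938, 151.12167358398438] (66.6432113647461, 42.65425109863281) 54.24611282348633 2563.5
  blob [468.3515625, 160.38644409179688] (33.92375183105469, 74.38927459716797) 52.594642639160156 1954.0
scene ((568.363525390625, 52.75331115722656), (347.9512939453125, 454.48126220703125), 86.29055786132812) 0.14032379321342453
  blob [693.2738342285156, -99.57073974609375] (27.568599700927734, 92.9677505493164) 3.1798300743103027 1713.5
  blob [426.173583984375, -83.48748779296875] (32.360694885253906, 92.81598663330078) 2.2025980949401855 2026.5
  blob [508.47308349609375, 36.39251708984375] (73.02593231201172, 52.85340881347656) 52.73359680175781 2414.5
  blob [685.659423828125, 139.26339721679688] (56.24851608276367, 61.867576599121094) 79.99201965332031 3175.0
  blob [580.5351257324219, 148.59439086914062] (68.76129150390625, 44.68646240234375) 54.090274810791016 2884.0
  blob [475.35572814941406, 157.84896850585938] (38.34005355834961, 80.20280456542969) 55.00797653198242 2716.5
```

View pics/or_top.png

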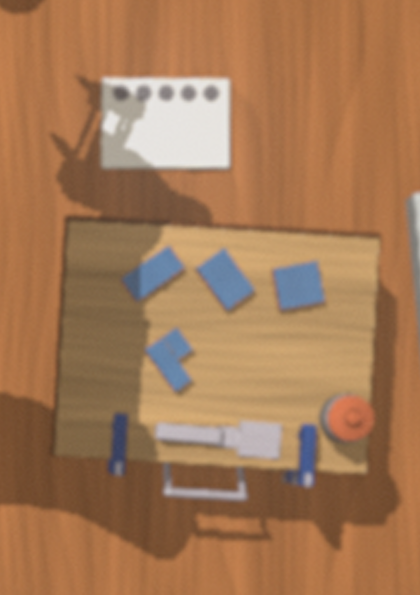

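View pics/or_scene.png

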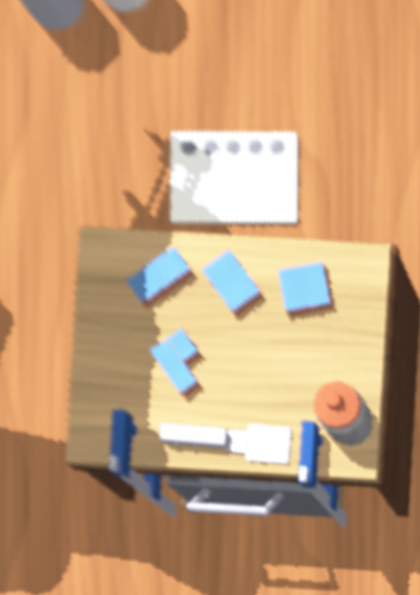

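```bash
cat >> h.py <<'E'
def goto(tip,yaw,rp=(180,0),st=None):
    """row to put fingertip-centre (190mm ahead) at tip (m) with yaw, from the measured pose"""
    st=st or ctrl.get_state()
    R0=Ro.from_euler("xyz",st["eef_rot"],degrees=True)
    R1=Ro.from_euler("xyz",[rp[0],rp[1],yaw],degrees=True)
    tcp=np.array(tip)-R1.apply([0,0,.19])
    d=R0.inv().apply(tcp-st["eef_pos"])*1000
    r=(R0.inv()*R1).as_rotvec(degrees=True)
    print("row",np.round(r,1).tolist(),np.round(d,1).tolist(),"steps",np.linalg.norm(d)/50,np.linalg.norm(r)/8.59)
def where():
    st=ctrl.get_state();R0=Ro.from_euler("xyz",st["eef_rot"],degrees=True)
    print("t",round(st["time"],2),"tip",np.round(st["eef_pos"]+R0.apply([0,0,.19]),4),"rpy",np.round(st["eef_rot"],2),"F",np.round(st["wrist_force"],1),"w",round(st["gripper_width"],4))
E
python3 - <<'E'
from h import *
where()
R=np.array([[ 0.3886,0.9214,0.0003],[0.8953,-0.3776,0.2362],[0.2178,-0.0915,-0.9717]]);t=np.array([-0.6238,-0.0243,0.3882])
c=-R.T@t
R0=Ro.from_euler("xyz",[-179.9946,0.0638,67.153],degrees=True)
print(R0.inv().apply(c-np.array([0.2427,0.5759,0.4042])), R0.inv().apply(R.T[:,2]), R0.inv().apply(R.T[:,0]))
goto((.525,-.03,.26),86.5)
E
```

```text
t 2.5 tip [0.2427 0.576  0.2148] rpy [180.    -0.    67.15] F [ 0.4  0.3 -0.2] w 0.0954
[-0.0012 -0.0679  0.0211] [0.0013 0.2363 0.9717] [ 1.      0.0004 -0.0014]
row [0.0, -0.0, -19.3] [-448.8, 495.5, -45.3] steps 13.400756293544793 2.2524609937536626
```

Emit:
step_arm([
  [0,0,-19.3,-449,495,-45,95],
  [0,0,-19.3,-449,495,-45,95],
  [0,0,-19.3,-449,495,-45,95],
  [0,0,-19.3,-449,495,-45,95],
  [0,0,-19.3,-449,495,-45,95],
  [0,0,-19.3,-449,495,-45,95],
  [0,0,-19.3,-449,495,-45,95],
  [0,0,-19.3,-449,495,-45,95],
  [0,0,-19.3,-449,495,-45,95],
  [0,0,-19.3,-449,495,-45,95],
  [0,0,-19.3,-449,495,-45,95],
  [0,0,-19.3,-449,495,-45,95],
])

```text
time: 3.7
eef_pos: [0.495, 0.0321, 0.4454]
eef_rot: [180.0, -0.0, 86.4]
wrist_force: [0.3, 0.7, -0.5]
gripper_width: 0.0949
```

```bash
python3 - <<'E'
from h import *
where();goto((.525,-.03,.26),86.5)
E
```

```text
t 3.7 tip [0.4951 0.0321 0.2554] rpy [179.96  -0.01  86.44] F [ 0.3  0.7 -0.5] w 0.0949
row [0.0, -0.0, -0.1] [-60.1, 33.8, -4.6] steps 1.382148496433091 0.008233260529276788
```

Emit:
step_arm([
  [0,0,0,-60,34,-15,95],
  [0,0,0,-60,34,-15,95],
  [0,0,0,-60,34,-15,95],
  [0,0,0,-60,34,-15,95],
])

```text
time: 4.1
eef_pos: [0.5245, -0.0277, 0.4597]
eef_rot: [-180.0, -0.0, 86.4]
wrist_force: [0.1, 1.0, -0.4]
gripper_width: 0.0954
```

```bash
python3 - <<'E'
from h import *
import pickle
where()
p=ctrl.camera("wrist");pickle.dump(p,open("w1.pkl","wb"));save(p,"w1.png")
for t,h in [("scraper_grip",.149),("scraper",.14),("gap",.14),("tray_bar",.112),("clamp_a",.173),("offcut5",.14)]:
    for d in ctrl.place_of(t,p)[:3]:
        u,v=d["location"];print(t,round(d["confidence"],2),np.round([u,v]),px2w(p,u,v,h=h),px2w(p,u,v) if 0<=u<512 and 0<=v<384 else "")
cv2.imwrite("pics/w1o.png",ortho(p,.14,.35,.75,-.22,.2))
E
```

```text
t 4.1 tip [ 0.5244 -0.0276  0.2697] rpy [-179.97   -0.02   86.4 ] F [ 0.1  1.  -0.4] w 0.0954
scraper_grip 0.8 [214. 188.] [ 0.5245 -0.0721  0.149 ] [ 0.5229 -0.071   0.1556]
scraper 0.58 [216. 225.] [ 0.5668 -0.0762  0.14  ] [ 0.5615 -0.0737  0.1544]
scraper 0.27 [450. 115.] [0.4689 0.1592 0.14  ] [0.4685 0.153  0.1501]
gap 0.9 [179. 213.] [ 0.5507 -0.1133  0.14  ] [ 0.5097 -0.0745  0.2695]
tray_bar 0.89 [146. 207.] [ 0.5499 -0.1574  0.112 ] [ 0.5488 -0.1559  0.1157]
clamp_a 0.62 [162.  71.] [ 0.417  -0.1019  0.173 ] [ 0.4158 -0.1043  0.165 ]
offcut5 0.8 [447. 116.] [0.4696 0.1564 0.14  ] [0.4692 0.1499 0.1507]
offcut5 0.67 [432. 218.] [0.5725 0.1491 0.14  ] [0.5688 0.1437 0.1493]
offcut5 0.66 [323. 156.] [0.501  0.0364 0.14  ] [0.4996 0.0345 0.1494]
```

View pics/w1.png

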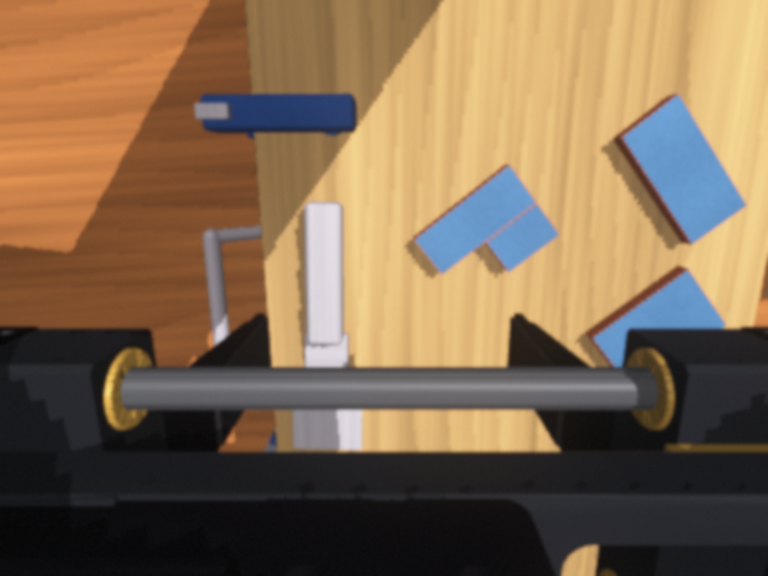

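View pics/w1o.png

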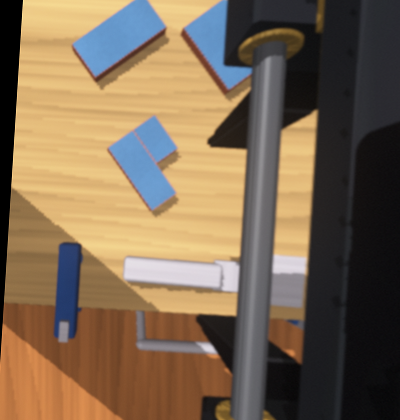

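```bash
python3 - <<'E'
from h import *
goto((.524,-.072,.1435),86.4)
E
```

```text
row [0.0, -0.0, 0.1] [-44.9, 2.1, 126.5] steps 2.6849019504376357 0.013282949089747573
```

Emit:
step_arm([
  [0,0,0,-45,2,50,95],
  [0,0,0,-45,2,90,95],
  [0,0,0,-45,2,115,95],
  [0,0,0,-45,2,126,95],
  [0,0,0,-45,2,126,95],
  [0,0,0,-45,2,126,10],
  [0,0,0,-45,2,126,10],
  [0,0,0,-45,2,126,10],
  [0,0,0,-45,2,126,10],
  [0,0,0,-45,2,126,10],
  [0,0,0,-45,2,126,10],
  [0,0,0,-45,2,126,10],
], grip_force=45)

```text
time: 5.65
eef_pos: [0.524, -0.0728, 0.334]
eef_rot: [180.0, -0.0, 86.4]
wrist_force: [0.1, 0.1, -0.7]
gripper_width: 0.0448
```

```bash
python3 - <<'E'
from h import *
where()
E
```

```text
t 5.65 tip [ 0.524  -0.0728  0.144 ] rpy [180.    -0.    86.45] F [ 0.1  0.1 -0.7] w 0.0448
```

Fingers are slow (about 70 mm/s). Keep closing, then lift.

Emit:
step_arm([
  [0,0,0,0,0,0,10],
  [0,0,0,0,0,0,10],
  [0,0,0,0,0,0,10],
  [0,0,0,0,0,0,10],
  [0,0,0,0,0,0,10],
  [0,0,0,0,0,0,10],
  [0,0,0,0,0,-10,10],
  [0,0,0,0,0,-30,10],
  [0,0,0,0,0,-60,10],
  [0,0,0,0,0,-100,10],
])

```text
time: 6.65
eef_pos: [0.5238, -0.0729, 0.4346]
eef_rot: [-179.9, -0.0, 86.4]
wrist_force: [0.0, 0.6, -2.3]
gripper_width: 0.0231
```

```bash
python3 - <<'E'
from h import *
import pickle
where()
p=ctrl.camera("top");pickle.dump(p,open("t2.pkl","wb"))
d=ctrl.spot_in("scraper",p);print(d[:2])
d=ctrl.place_of("scraper_grip",p);print(d[:2])
q=ctrl.camera("wrist");save(q,"w2.png")
# palette in top
o=ortho(p,.008,.35,.7,.3,.52)
cv2.imwrite("pics/pal.png",cv2.resize(o,None,fx=2,fy=2))
g=cv2.cvtColor(o,cv2.COLOR_BGR2HSV);m=((g[...,1]<60)&(g[...,2]>120)).astype(np.uint8)
m=cv2.morphologyEx(m,cv2.MORPH_OPEN,np.ones((7,7)))
cs,_=cv2.findContours(m,cv2.RETR_EXTERNAL,cv2.CHAIN_APPROX_NONE);c=max(cs,key=cv2.contourArea);r=cv2.minAreaRect(c);print([350+r[0][0],520-r[0][1]],r)
cv2.imwrite("pics/t2.png",cv2.resize(cv2.cvtColor(p["pixels"],cv2.COLOR_RGB2BGR)[90:290,90:420],None,fx=2.4,fy=2.4))
E
```

```text
t 6.65 tip [ 0.5234 -0.0727  0.2446] rpy [-179.86   -0.03   86.45] F [ 0.   0.6 -2.3] w 0.0231
[{'extent': [250.6, 139.9, 274.2, 152.5], 'confidence': 0.58}]
[]
[502.49998474121094, 415.50001525878906] ((152.49998474121094, 104.49998474121094), (200.99996948242188, 142.99996948242188), 0.0)
```

View pics/w2.png

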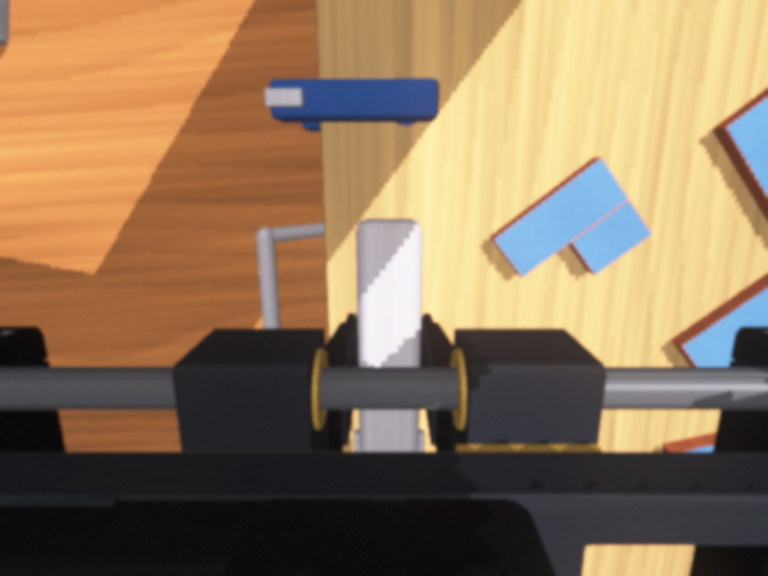

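View pics/pal.png

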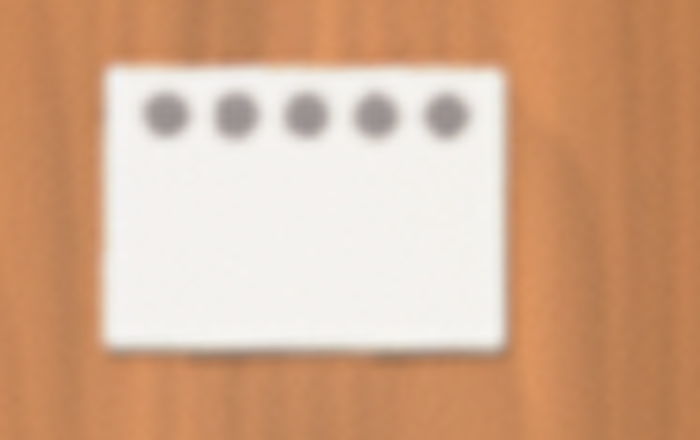

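```bash
python3 - <<'E'
from h import *
import pickle
p=pickle.load(open("w1.pkl","rb"))
print(px2w(p,215.3,135.5,h=.156),px2w(p,204,136.5,h=.156),px2w(p,227.5,136.5,h=.156),px2w(p,206,229,h=.156),px2w(p,228,229,h=.156))
where();goto((.468,.416,.2446),90)
E
```

```text
[ 0.4733 -0.0653  0.156 ] [ 0.4736 -0.0758  0.156 ] [ 0.4749 -0.0542  0.156 ] [ 0.5641 -0.0835  0.156 ] [ 0.5655 -0.0617  0.156 ]
t 6.85 tip [ 0.524  -0.0728  0.2447] rpy [179.91   0.02  86.45] F [-0.6  0.1 -2.4] w 0.0233
row [0.1, 0.0, -3.5] [484.4, -85.9, -0.2] steps 9.838577171011194 0.4133765305671275
```

Emit:
step_arm([
  [0,0,-3.5,484,-89,0,10],
  [0,0,-3.5,484,-89,0,10],
  [0,0,-3.5,484,-89,0,10],
  [0,0,-3.5,484,-89,0,10],
  [0,0,-3.5,484,-89,0,10],
  [0,0,-3.5,484,-89,0,10],
  [0,0,-3.5,484,-89,0,10],
  [0,0,-3.5,484,-89,0,10],
  [0,0,-3.5,484,-89,0,10],
  [0,0,-3.5,484,-89,0,10],
  [0,0,-3.5,484,-89,0,10],
  [0,0,-3.5,484,-89,0,10],
])

```text
time: 8.05
eef_pos: [0.4648, 0.4164, 0.4321]
eef_rot: [-179.9, 0.1, 90.1]
wrist_force: [-0.8, -1.0, -1.3]
gripper_width: 0.0237
```

```bash
python3 - <<'E'
from h import *
where();goto((.464,.417,.0125),90)
q=ctrl.camera("wrist");save(q,"w3.png")
E
```

```text
t 8.05 tip [0.4643 0.416  0.2421] rpy [-179.86    0.11   90.05] F [-0.8 -1.  -1.3] w 0.0237
row [-0.1, 0.1, 0.1] [1.1, -0.2, 229.6] steps 4.5921711772839275 0.021361479977866193
```

View pics/w3.png

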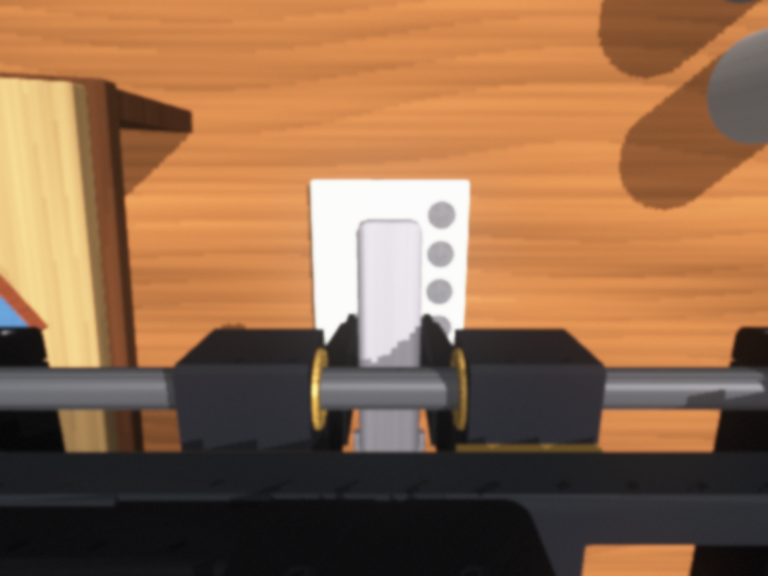

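```bash
python3 - <<'E'
from h import *
q=ctrl.camera("wrist")
print(px2w(q,208,120,h=.008),px2w(q,313,120,h=.008),px2w(q,212,220,h=.008))
where()
E
```

```text
[0.4042 0.348  0.008 ] [0.4043 0.4846 0.008 ] [0.5417 0.3481 0.008 ]
t 8.15 tip [0.4651 0.4148 0.243 ] rpy [-179.92    0.07   89.92] F [-0.5 -0.6 -1.6] w 0.0234
```

Palette centre ≈ (0.503, 0.416), agreeing. Lower and release.

Emit:
step_arm([
  [0,0,0,1,0,50,10],
  [0,0,0,1,0,100,10],
  [0,0,0,1,0,150,10],
  [0,0,0,1,0,190,10],
  [0,0,0,1,0,215,10],
  [0,0,0,1,0,225,10],
  [0,0,0,1,0,229,10],
  [0,0,0,1,0,229,10],
])

```text
time: 8.95
eef_pos: [0.4657, 0.4164, 0.2058]
eef_rot: [180.0, -0.0, 89.9]
wrist_force: [0.6, 0.1, -1.8]
gripper_width: 0.0232
```

```bash
python3 - <<'E'
from h import *
where()
E
```

```text
t 8.95 tip [0.4658 0.4166 0.0158] rpy [179.95  -0.03  89.91] F [ 0.6  0.1 -1.8] w 0.0232
```

Emit:
step_arm([
  [0,0,0,0,0,1,10],
  [0,0,0,0,0,2,10],
  [0,0,0,0,0,2.5,10],
  [0,0,0,0,0,2.5,10],
])

```text
time: 9.35
eef_pos: [0.4652, 0.4168, 0.2029]
eef_rot: [180.0, -0.0, 90.0]
wrist_force: [-0.9, 0.4, -1.7]
gripper_width: 0.0237
```

```bash
python3 - <<'E'
from h import *
where()
E
```

```text
t 9.35 tip [0.4653 0.4169 0.0129] rpy [179.97  -0.02  89.96] F [-0.9  0.4 -1.7] w 0.0237
```

Emit:
step_arm([
  [0,0,0,0,0,1,10],
  [0,0,0,0,0,1.5,10],
  [0,0,0,0,0,1.5,10],
])

```text
time: 9.65
eef_pos: [0.4652, 0.4168, 0.2017]
eef_rot: [180.0, -0.0, 90.0]
wrist_force: [-1.6, -0.7, 5.0]
gripper_width: 0.024
```

Contact. Open and retreat.

Emit:
step_arm([
  [0,0,0,0,0,0,60],
  [0,0,0,0,0,0,60],
  [0,0,0,0,0,0,60],
  [0,0,0,0,0,0,60],
  [0,0,0,0,0,0,60],
  [0,0,0,0,0,0,60],
  [0,0,0,0,0,-20,60],
  [0,0,0,0,0,-60,60],
  [0,0,0,0,0,-110,60],
  [0,0,0,0,0,-160,60],
  [0,0,0,0,0,-210,60],
  [0,0,0,0,0,-230,60],
])

```text
time: 10.85
eef_pos: [0.4649, 0.4166, 0.4362]
eef_rot: [179.7, -0.2, 90.0]
wrist_force: [-0.5, 0.4, 0.8]
gripper_width: 0.0599
```

```bash
python3 - <<'E'
from h import *
where()
q=ctrl.camera("wrist");save(q,"w4.png")
q=ctrl.camera("scene");cv2.imwrite("pics/s4.png",cv2.resize(cv2.cvtColor(q["pixels"],cv2.COLOR_RGB2BGR)[90:260,180:420],None,fx=3,fy=3))
E
```

```text
t 10.85 tip [0.466  0.4174 0.2463] rpy [179.69  -0.23  89.96] F [-0.5  0.4  0.8] w 0.0599
```

View pics/w4.png

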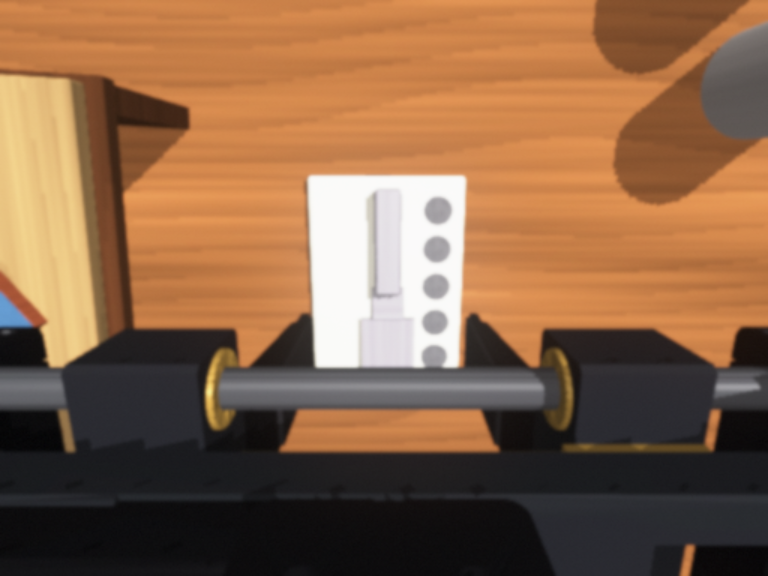

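View pics/s4.png

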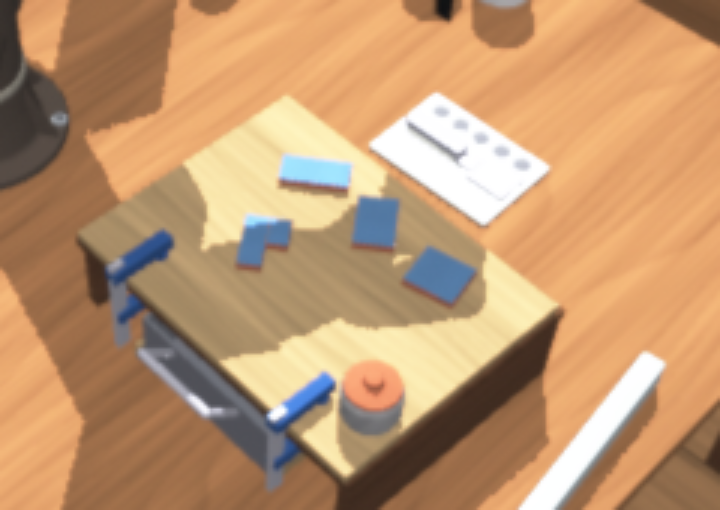

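```bash
python3 - <<'E'
from h import *
goto((.550,-.157,.24),86.5)
E
```

```text
row [0.3, -0.2, 3.5] [-573.6, 85.4, 3.0] steps 11.598951214045186 0.4041740805215473
```

Emit:
step_arm([
  [0.3,-0.2,3.5,-574,85,3,40],
  [0.3,-0.2,3.5,-574,85,3,40],
  [0.3,-0.2,3.5,-574,85,3,40],
  [0.3,-0.2,3.5,-574,85,3,40],
  [0.3,-0.2,3.5,-574,85,3,40],
  [0.3,-0.2,3.5,-574,85,3,40],
  [0.3,-0.2,3.5,-574,85,3,40],
  [0.3,-0.2,3.5,-574,85,3,40],
  [0.3,-0.2,3.5,-574,85,3,40],
  [0.3,-0.2,3.5,-574,85,3,40],
  [0.3,-0.2,3.5,-574,85,3,40],
  [0.3,-0.2,3.5,-574,85,3,40],
])

```text
time: 12.15
eef_pos: [0.5496, -0.1606, 0.4263]
eef_rot: [-179.6, 0.2, 86.3]
wrist_force: [-0.5, 0.5, -0.5]
gripper_width: 0.0399
```

```bash
python3 - <<'E'
from h import *
where()
p=ctrl.camera("wrist");save(p,"w5.png")
for t,h in [("gap",.14),("tray_bar",.112),("clamp_a",.173)]:
    for d in ctrl.place_of(t,p)[:3]:
        u,v=d["location"];print(t,round(d["confidence"],2),np.round([u,v]),px2w(p,u,v,h=h),px2w(p,u,v))
E
```

```text
t 12.15 tip [ 0.5483 -0.1611  0.2363] rpy [-179.6     0.18   86.34] F [-0.5  0.5 -0.5] w 0.0399
gap 0.87 [311. 192.] [ 0.5517 -0.115   0.14  ] [ 0.5524 -0.1146  0.1376]
tray_bar 0.9 [263. 188.] [ 0.5511 -0.1579  0.112 ] [ 0.5502 -0.1579  0.116 ]
clamp_a 0.8 [321.  20.] [ 0.4192 -0.1104  0.173 ] [ 0.4173 -0.109   0.166 ]
```

View pics/w5.png

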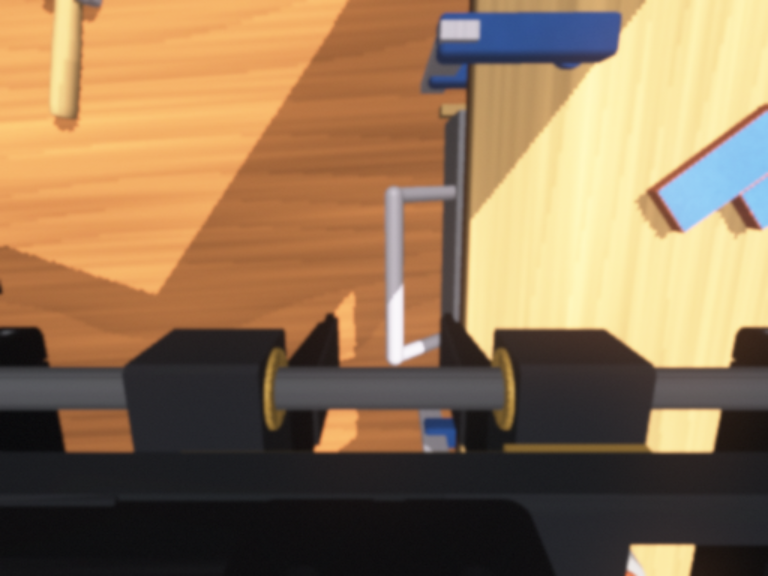

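```bash
python3 - <<'E'
from h import *
goto((.5505,-.158,.097),86.5)
E
```

```text
row [-0.4, 0.1, -0.1] [0.0, 2.0, 139.5] steps 2.7911159916660875 0.053731909975116204
```

Emit:
step_arm([
  [0,0,0,1,2,40,40],
  [0,0,0,1,2,80,40],
  [0,0,0,1,2,115,40],
  [0,0,0,1,2,132,40],
  [0,0,0,1,2,139,40],
  [0,0,0,1,2,139,40],
  [0,0,0,1,2,139,5],
  [0,0,0,1,2,139,5],
  [0,0,0,1,2,139,5],
  [0,0,0,1,2,139,5],
  [0,0,0,1,2,139,5],
  [0,0,0,1,2,139,5],
], grip_force=30)

```text
time: 13.55
eef_pos: [0.5511, -0.157, 0.2895]
eef_rot: [-179.8, 0.2, 86.5]
wrist_force: [-1.6, -0.4, 6.3]
gripper_width: 0.011
```

```bash
python3 - <<'E'
from h import *
where()
E
```

```text
t 13.55 tip [ 0.5502 -0.1577  0.0995] rpy [-179.75    0.23   86.45] F [-1.6 -0.4  6.3] w 0.011
```

Emit:
step_arm([
  [0,0,0,-6,0,0,5],
  [0,0,0,-16,0,0,5],
  [0,0,0,-32,0,0,5],
  [0,0,0,-50,0,0,5],
  [0,0,0,-70,0,0,5],
  [0,0,0,-90,0,0,5],
  [0,0,0,-110,0,0,5],
  [0,0,0,-125,0,0,5],
  [0,0,0,-138,0,0,5],
  [0,0,0,-145,0,0,5],
  [0,0,0,-147,0,0,5],
  [0,0,0,-147,0,0,5],
])

```text
time: 14.75
eef_pos: [0.5419, -0.3037, 0.2896]
eef_rot: [-179.7, 0.2, 86.5]
wrist_force: [-1.0, -2.4, -0.3]
gripper_width: 0.0113
```

```bash
python3 - <<'E'
from h import *
where()
p=ctrl.camera("top");cv2.imwrite("pics/t6.png",cv2.resize(cv2.cvtColor(p["pixels"],cv2.COLOR_RGB2BGR)[90:290,90:420],None,fx=2.4,fy=2.4))
E
```

```text
t 14.75 tip [ 0.5408 -0.3044  0.0996] rpy [-179.7     0.22   86.45] F [-1.  -2.4 -0.3] w 0.0113
```

View pics/t6.png

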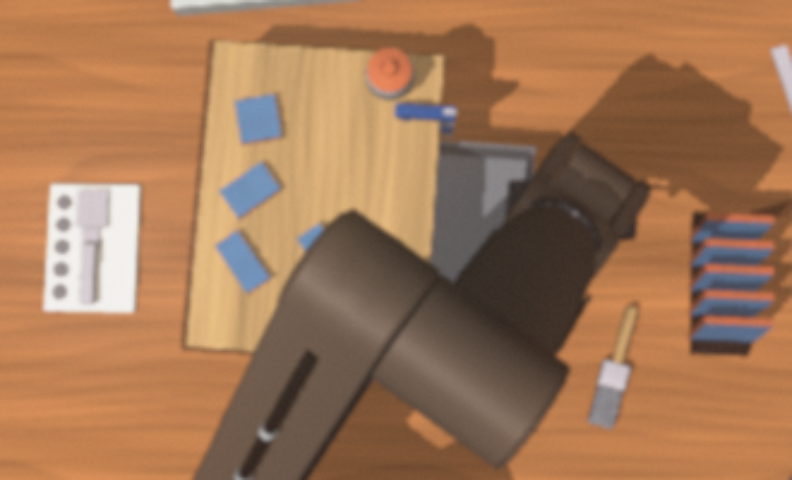

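Emit:
step_arm([
  [0,0,0,0,0,0,40],
  [0,0,0,0,0,0,40],
  [0,0,0,0,0,0,40],
  [0,0,0,0,0,0,40],
  [0,0,0,0,0,0,40],
  [0,0,0,0,0,-20,40],
  [0,0,0,0,0,-60,40],
  [0,0,0,0,0,-110,40],
  [0,0,0,0,0,-160,40],
  [0,0,0,0,0,-190,40],
])

```text
time: 15.8
eef_pos: [0.5426, -0.3027, 0.4836]
eef_rot: [-179.9, 0.3, 86.5]
wrist_force: [0.1, -0.4, 0.1]
gripper_width: 0.0396
```

```bash
cat >> h.py <<'E'
O=np.array([.552,-.1145]); BY=-3.5
ex=np.array([np.cos(np.radians(BY)),np.sin(np.radians(BY))]);ey=np.array([-ex[1],ex[0]])
def b2w(xb,yb): return O+(xb*ex+yb*ey)/1000
def w2b(x,y):
    d=(np.array([x,y])-O)*1000; return np.array([d@ex,d@ey])
def bgoto(xb,yb,z,yawb,**k):
    w=b2w(xb,yb); goto((w[0],w[1],z/1000),yawb+BY,**k)
def border(p,h=.151,mm=1.0):
    # ortho in bench frame: cols x_b -240..240, rows y_b 360..-220
    X,Y=np.meshgrid(np.arange(-240,240,mm),np.arange(360,-220,-mm))
    P=np.stack([O[0]+(X*ex[0]+Y*ey[0])/1000,O[1]+(X*ex[1]+Y*ey[1])/1000,np.full_like(X,h)],-1)@np.array(p["R"]).T+np.array(p["t"])
    u=P[...,0]/P[...,2]*p["fx"]+p["cx"];v=P[...,1]/P[...,2]*p["fy"]+p["cy"]
    return cv2.cvtColor(cv2.remap(p["pixels"],u.astype(np.float32),v.astype(np.float32),cv2.INTER_CUBIC),cv2.COLOR_RGB2BGR)
def look(name,cam="top",h=.151):
    p=ctrl.camera(cam);o=border(p,h)
    hs=cv2.cvtColor(o,cv2.COLOR_BGR2HSV)
    b=((hs[...,0]>95)&(hs[...,0]<125)&(hs[...,1]>75)).astype(np.uint8)
    b=cv2.morphologyEx(b,cv2.MORPH_OPEN,np.ones((5,5)))
    cs,_=cv2.findContours(b,cv2.RETR_EXTERNAL,cv2.CHAIN_APPROX_NONE)
    for c in cs:
        if cv2.contourArea(c)>600:
            r=cv2.minAreaRect(c);bb=cv2.boundingRect(c)
            print("  blob c",np.round([r[0][0]-240,360-r[0][1]]),np.round(r[1]),round(r[2]),"x",bb[0]-240,bb[0]+bb[2]-240,"y",360-bb[1]-bb[3],360-bb[1])
            cv2.drawContours(o,[cv2.boxPoints(r).astype(int)],-1,(0,0,255),1)
    cv2.line(o,(240-124,360),(240+124,360),(0,255,0),1)
    cv2.imwrite("pics/"+name,o); return p
E
python3 - <<'E'
from h import *
where()
look("b7.png");print(ctrl.get_state()["joints"])
E
```

```text
t 15.8 tip [ 0.5423 -0.3038  0.2936] rpy [-179.92    0.34   86.46] F [ 0.1 -0.4  0.1] w 0.0396
  blob c [-134.   30.] [66. 15.] 90 x -141 -125 y -4 63
  blob c [135.  24.] [19. 80.] 1 x 125 145 y -17 64
  blob c [-60. 147.] [67. 48.] 51 x -98 -43 y 108 186
  blob c [109. 264.] [52. 57.] 76 x 76 142 y 234 294
  blob c [-100.  268.] [34. 77.] 52 x -138 -64 y 233 302
  blob c [  3. 266.] [67. 43.] 50 x -31 39 y 229 303
[ -35.1956   23.9306   83.4425   -0.346    72.2222 -121.5496]
```

View pics/b7.png

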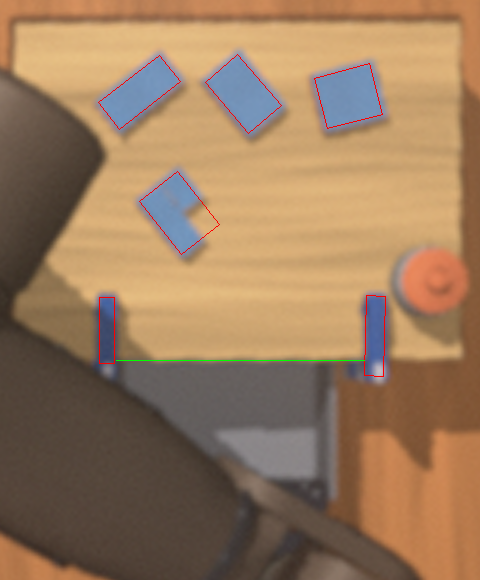

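```bash
python3 - <<'E'
from h import *
bgoto(-64,212,230,0)
E
```

```text
row [0.5, 0.3, 90.0] [401.0, -66.7, 63.8] steps 8.228761291561732 10.472599194147321
```

Emit:
step_arm([
  [0.5,0.3,90,401,-67,20,40],
  [0.5,0.3,90,401,-67,20,40],
  [0.5,0.3,90,401,-67,20,40],
  [0.5,0.3,90,401,-67,20,40],
  [0.5,0.3,90,401,-67,20,40],
  [0.5,0.3,90,401,-67,20,40],
  [0.5,0.3,90,401,-67,20,40],
  [0.5,0.3,90,401,-67,20,40],
  [0.5,0.3,90,401,-67,64,40],
  [0.5,0.3,90,401,-67,64,40],
  [0.5,0.3,90,401,-67,64,40],
  [0.5,0.3,90,401,-67,64,40],
])

```text
time: 17.05
eef_pos: [0.5005, 0.1015, 0.4139]
eef_rot: [-179.7, 0.5, -3.6]
wrist_force: [-0.7, -0.3, -0.5]
gripper_width: 0.0397
```

```bash
python3 - <<'E'
from h import *
where();bgoto(-64,212,144,0);print(ctrl.get_state()["joints"])
p=look("b8.png");p=ctrl.camera("wrist");save(p,"w8.png")
E
```

```text
t 17.05 tip [0.499  0.1026 0.2239] rpy [-179.7     0.46   -3.63] F [-0.7 -0.3 -0.5] w 0.0397
row [-0.3, 0.5, -0.1] [1.3, 0.9, 79.9] steps 1.5984728364181506 0.06558423920685645
[  3.9927  18.2964 104.376    0.4214  57.7438   7.3998]
  blob c [134.  30.] [64. 14.] 90 x 127 142 y -3 62
  blob c [-134.   30.] [64. 13.] 90 x -141 -127 y -3 62
  blob c [-61. 149.] [67. 49.] 50 x -98 -45 y 110 182
  blob c [109. 264.] [52. 58.] 76 x 76 142 y 233 294
```

View pics/w8.png

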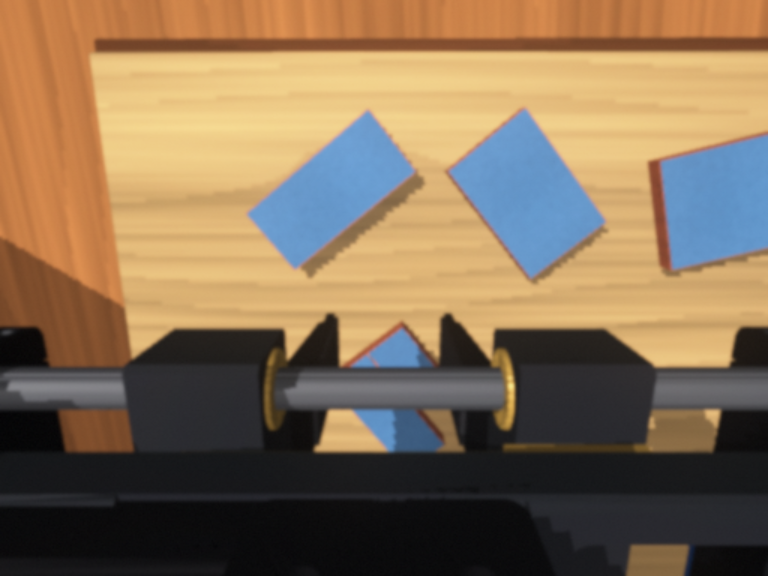

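Emit:
step_arm([
  [-0.3,0.5,0,1,1,40,40],
  [-0.3,0.5,0,1,1,65,40],
  [-0.3,0.5,0,1,1,77,40],
  [-0.3,0.5,0,1,1,79.5,40],
  [-0.3,0.5,0,1,1,79.5,40],
])

```text
time: 17.65
eef_pos: [0.5012, 0.1005, 0.3354]
eef_rot: [-180.0, -0.1, -3.5]
wrist_force: [0.4, 0.2, 0.8]
gripper_width: 0.0404
```

```bash
python3 - <<'E'
from h import *
where();bgoto(-60,90,144,0)
E
```

```text
t 17.65 tip [0.5016 0.1005 0.1454] rpy [-179.99   -0.11   -3.5 ] F [0.4 0.2 0.8] w 0.0404
row [-0.0, -0.1, -0.0] [3.8, 121.5, 1.4] steps 2.4304244552133394 0.013007740504805873
```

Emit:
step_arm([
  [0,0,0,0,10,1,40],
  [0,0,0,0,20,1,40],
  [0,0,0,0,30,1,40],
  [0,0,0,0,40,1,40],
  [0,0,0,1,50,1,40],
  [0,0,0,1,60,1,40],
  [0,0,0,2,70,1,40],
  [0,0,0,3,80,1,40],
  [0,0,0,4,90,1,40],
  [0,0,0,4,100,1,40],
  [0,0,0,4,110,1,40],
  [0,0,0,4,121,1,40],
])

```text
time: 18.85
eef_pos: [0.4974, -0.0212, 0.3339]
eef_rot: [-180.0, -0.1, -3.5]
wrist_force: [0.1, 1.9, 2.2]
gripper_width: 0.0404
```

```bash
python3 - <<'E'
from h import *
where();bgoto(-60,-25,144,0)
look("b9.png","scene")
E
```

```text
t 18.85 tip [ 0.4976 -0.0213  0.1439] rpy [-180.     -0.08   -3.54] F [0.1 1.9 2.2] w 0.0404
row [-0.0, -0.1, -0.0] [0.3, 114.7, -0.2] steps 2.294812155503784 0.01076279481044362
  blob c [-128.   23.] [92. 32.] 90 x -144 -111 y -24 69
  blob c [140.  24.] [93. 27.] 90 x 127 155 y -24 70
  blob c [-48.  55.] [74. 59.] 51 x -88 -29 y 11 98
  blob c [118. 261.] [56. 61.] 77 x 84 152 y 229 293
  blob c [ 13. 264.] [69. 44.] 51 x -23 49 y 226 301
  blob c [-91. 266.] [34. 78.] 52 x -130 -52 y 230 301
```

View pics/b9.png

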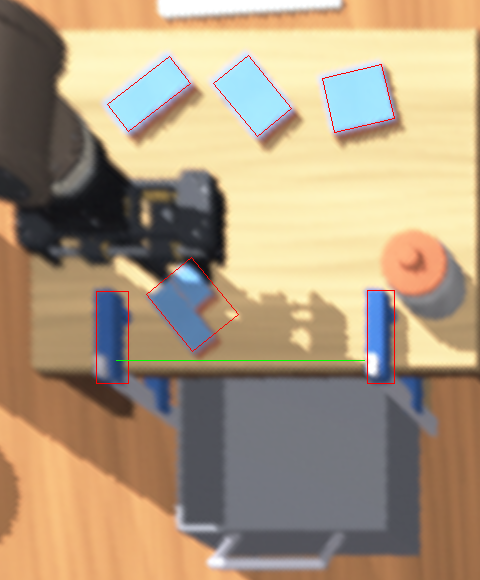

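Emit:
step_arm([
  [0,0,0,0,8,0,40],
  [0,0,0,0,16,0,40],
  [0,0,0,0,24,0,40],
  [0,0,0,0,32,0,40],
  [0,0,0,0,40,0,40],
  [0,0,0,0,48,0,40],
  [0,0,0,0,56,0,40],
  [0,0,0,0,64,0,40],
  [0,0,0,0,72,0,40],
  [0,0,0,0,80,0,40],
  [0,0,0,0,88,0,40],
  [0,0,0,0,96,0,40],
])

```text
time: 20.1
eef_pos: [0.4914, -0.117, 0.3338]
eef_rot: [-180.0, -0.1, -3.6]
wrist_force: [0.1, -0.3, 0.5]
gripper_width: 0.0399
```

```bash
python3 - <<'E'
from h import *
where()
look("b10.png","scene")
E
```

```text
t 20.1 tip [ 0.4917 -0.117   0.1438] rpy [-180.     -0.08   -3.55] F [ 0.1 -0.3  0.5] w 0.0399
  blob c [140.  24.] [93. 27.] 90 x 127 155 y -24 70
  blob c [118. 261.] [56. 62.] 77 x 84 152 y 229 294
  blob c [ 13. 264.] [69. 45.] 51 x -23 49 y 226 301
  blob c [-91. 266.] [34. 78.] 52 x -130 -52 y 230 301
```

View pics/b10.png

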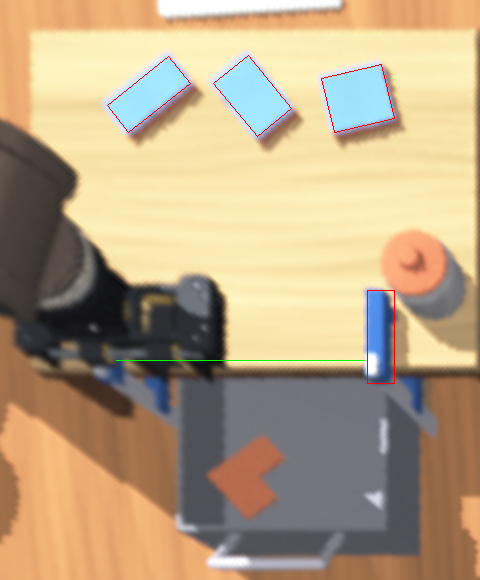

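```bash
python3 - <<'E'
from h import *
bgoto(2,322,230,0)
E
```

```text
row [0.0, -0.1, -0.1] [62.0, -329.0, -86.2] steps 6.913913695933505 0.013539311111118654
```

Emit:
step_arm([
  [0,0,0,0,0,-50,40],
  [0,0,0,10,-20,-86,40],
  [0,0,0,20,-70,-86,40],
  [0,0,0,30,-120,-86,40],
  [0,0,0,40,-170,-86,40],
  [0,0,0,50,-220,-86,40],
  [0,0,0,62,-270,-86,40],
  [0,0,0,62,-310,-86,40],
  [0,0,0,62,-329,-86,40],
  [0,0,0,62,-329,-86,40],
  [0,0,0,62,-329,-86,40],
])

```text
time: 21.25
eef_pos: [0.5735, 0.2081, 0.4197]
eef_rot: [180.0, -0.1, -3.5]
wrist_force: [0.6, 0.8, -0.6]
gripper_width: 0.04
```

```bash
python3 - <<'E'
from h import *
where();bgoto(2,322,143.5,0);p=ctrl.camera("wrist");save(p,"w11.png");look("b11.png","scene")
E
```

```text
t 21.25 tip [0.5737 0.208  0.2297] rpy [179.98  -0.05  -3.51] F [ 0.6  0.8 -0.6] w 0.04
row [0.0, -0.1, -0.0] [0.2, 1.3, 86.2] steps 1.723698004328903 0.006471218478390052
  blob c [-128.   23.] [92. 32.] 90 x -144 -111 y -24 69
  blob c [140.  24.] [27. 93.] 0 x 127 155 y -24 70
  blob c [117. 262.] [54. 63.] 77 x 84 152 y 230 293
  blob c [-91. 266.] [34. 78.] 51 x -129 -52 y 231 300
  blob c [ 12. 265.] [67. 45.] 51 x -22 49 y 227 301
```

View pics/b11.png

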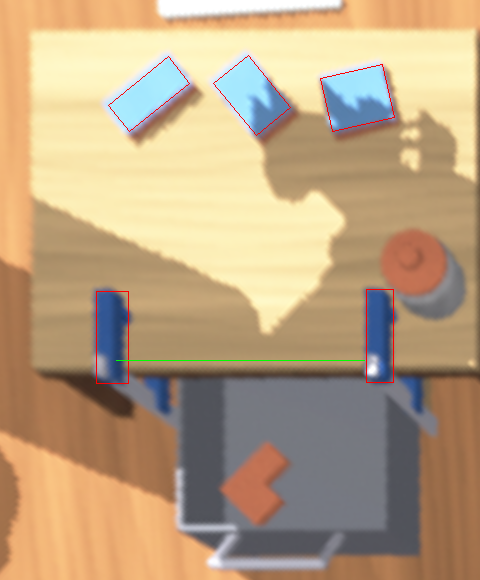

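Emit:
step_arm([
  [0,0,0,0,1,40,40],
  [0,0,0,0,1,70,40],
  [0,0,0,0,1,83,40],
  [0,0,0,0,1,86,40],
  [0,0,0,0,1,86,40],
])

```text
time: 21.85
eef_pos: [0.5741, 0.2068, 0.3347]
eef_rot: [-180.0, -0.1, -3.6]
wrist_force: [-0.1, 0.5, 0.7]
gripper_width: 0.0402
```

```bash
python3 - <<'E'
from h import *
where();bgoto(3,-22,143.5,0)
E
```

```text
t 21.85 tip [0.5745 0.2068 0.1447] rpy [-179.98   -0.12   -3.6 ] F [-0.1  0.5  0.7] w 0.0402
row [-0.0, -0.1, -0.1] [1.2, 344.0, 1.1] steps 6.880706206492273 0.01781177793113756
```

Emit:
step_arm([
  [0,0,0,0,8,1,40],
  [0,0,0,0,18,1,40],
  [0,0,0,0,28,1,40],
  [0,0,0,0,40,1,40],
  [0,0,0,0,52,1,40],
  [0,0,0,0,64,1,40],
  [0,0,0,0,76,1,40],
  [0,0,0,0,90,1,40],
  [0,0,0,0,104,1,40],
  [0,0,0,0,118,1,40],
  [0,0,0,0,132,1,40],
  [0,0,0,0,146,1,40],
])

```text
time: 23.05
eef_pos: [0.5645, 0.0603, 0.333]
eef_rot: [-180.0, -0.1, -3.6]
wrist_force: [0.3, 2.2, 2.9]
gripper_width: 0.0401
```

```bash
python3 - <<'E'
from h import *
where();bgoto(3,-22,143.5,0);look("b12.png","scene")
E
```

```text
t 23.05 tip [0.5648 0.0603 0.143 ] rpy [-179.99   -0.08   -3.56] F [0.3 2.2 2.9] w 0.0401
row [-0.0, -0.1, -0.1] [1.4, 197.3, -0.5] steps 3.9455913274868366 0.011803640470388897
  blob c [-128.   23.] [92. 32.] 90 x -144 -111 y -24 69
  blob c [140.  24.] [27. 93.] 0 x 127 155 y -24 70
  blob c [ 14. 144.] [77. 48.] 38 x -21 55 y 104 174
  blob c [119. 261.] [56. 61.] 76 x 85 152 y 229 293
```

View pics/b12.png

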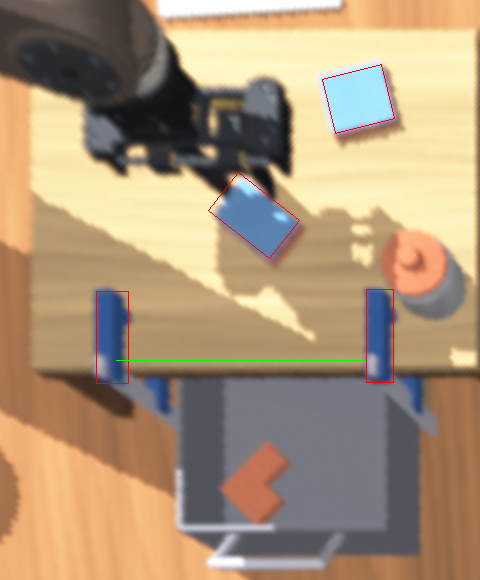

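Emit:
step_arm([
  [0,0,0,1,12,0,40],
  [0,0,0,1,24,0,40],
  [0,0,0,1,36,0,40],
  [0,0,0,1,48,0,40],
  [0,0,0,1,60,0,40],
  [0,0,0,1,72,0,40],
  [0,0,0,1,84,0,40],
  [0,0,0,1,94,0,40],
  [0,0,0,1,102,0,40],
  [0,0,0,1,110,0,40],
  [0,0,0,1,118,0,40],
  [0,0,0,1,126,0,40],
])

```text
time: 24.3
eef_pos: [0.5578, -0.0648, 0.3329]
eef_rot: [-180.0, -0.1, -3.5]
wrist_force: [0.5, 0.4, -0.1]
gripper_width: 0.04
```

Emit:
step_arm([
  [0,0,0,0,8,0,40],
  [0,0,0,0,16,0,40],
  [0,0,0,0,24,0,40],
  [0,0,0,0,32,0,40],
  [0,0,0,0,40,0,40],
  [0,0,0,0,48,0,40],
  [0,0,0,0,56,0,40],
  [0,0,0,0,56,0,40],
])

```text
time: 25.1
eef_pos: [0.5543, -0.1212, 0.3329]
eef_rot: [180.0, -0.1, -3.6]
wrist_force: [0.1, -0.1, -0.4]
gripper_width: 0.04
```

```bash
python3 - <<'E'
from h import *
where();look("b13.png","scene")
E
```

```text
t 25.1 tip [ 0.5546 -0.1212  0.1429] rpy [180.    -0.08  -3.61] F [ 0.1 -0.1 -0.4] w 0.04
  blob c [140.  24.] [93. 27.] 90 x 127 155 y -24 70
  blob c [118. 261.] [56. 62.] 77 x 84 152 y 229 294
  blob c [-91. 266.] [34. 78.] 52 x -130 -52 y 230 301
```

View pics/b13.png

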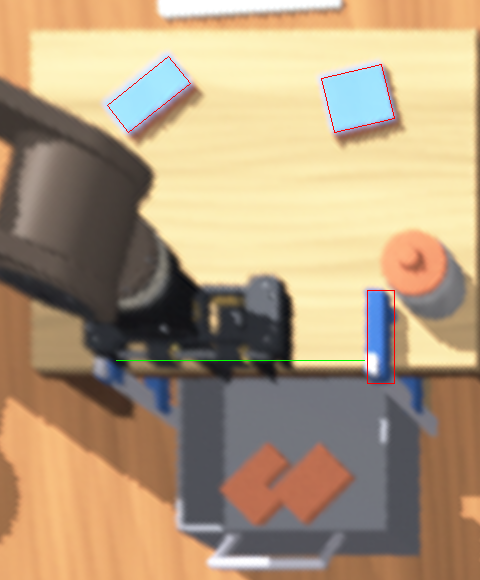

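```bash
python3 - <<'E'
from h import *
bgoto(184,262,230,0);bgoto(184,262,144,0)
E
```

```text
row [-0.0, -0.1, -0.1] [181.0, -268.4, -86.9] steps 6.70285728206719 0.01436828346830591
row [-0.0, -0.1, -0.1] [180.9, -268.3, -0.9] steps 6.472311142979353 0.01436828346830591
```

Emit:
step_arm([
  [0,0,0,0,0,-50,40],
  [0,0,0,0,0,-95,40],
  [0,0,0,30,-45,-95,40],
  [0,0,0,58,-86,-95,40],
  [0,0,0,86,-127,-95,40],
  [0,0,0,114,-168,-95,40],
  [0,0,0,142,-210,-95,40],
  [0,0,0,170,-250,-95,40],
  [0,0,0,181,-268,-90,40],
  [0,0,0,181,-268,-60,40],
  [0,0,0,181,-268,-30,40],
  [0,0,0,181,-268,-10,40],
])

```text
time: 26.35
eef_pos: [0.7512, 0.1369, 0.3405]
eef_rot: [180.0, 0.1, -3.5]
wrist_force: [-0.5, 0.9, -0.0]
gripper_width: 0.04
```

```bash
python3 - <<'E'
from h import *
where();bgoto(184,262,144,0);bgoto(115,262,144,0);look("b14.png")
E
```

```text
t 26.35 tip [0.751  0.1368 0.1505] rpy [179.98   0.07  -3.5 ] F [-0.5  0.9 -0. ] w 0.04
row [0.0, 0.1, -0.0] [0.5, 1.1, 6.5] steps 0.13214469920767125 0.00894963182014657
row [0.0, 0.1, -0.0] [-68.5, 1.1, 6.6] steps 1.3767031182464846 0.00894963182014657
  blob c [-135.   23.] [78. 20.] 90 x -145 -124 y -17 62
  blob c [134.  30.] [66. 15.] 90 x 127 143 y -4 63
```

View pics/b14.png

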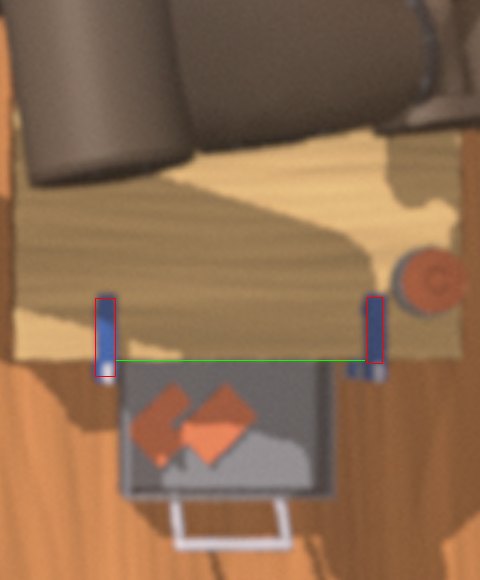

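Emit:
step_arm([
  [0,0,0,0,1,6,40],
  [0,0,0,0,1,6.5,40],
  [0,0,0,-8,1,6.5,40],
  [0,0,0,-16,1,6.5,40],
  [0,0,0,-24,1,6.5,40],
  [0,0,0,-32,1,6.5,40],
  [0,0,0,-40,1,6.5,40],
  [0,0,0,-48,1,6.5,40],
  [0,0,0,-56,1,6.5,40],
  [0,0,0,-64,1,6.5,40],
  [0,0,0,-70,1,6.5,40],
  [0,0,0,-70,1,6.5,40],
])

```text
time: 27.6
eef_pos: [0.681, 0.1396, 0.3366]
eef_rot: [-180.0, -0.0, -3.5]
wrist_force: [-0.1, -0.6, 0.4]
gripper_width: 0.0398
```

```bash
python3 - <<'E'
from h import *
where();look("b15.png","scene")
E
```

```text
t 27.6 tip [0.6811 0.1396 0.1466] rpy [-180.     -0.04   -3.54] F [-0.1 -0.6  0.4] w 0.0398
  blob c [140.  23.] [27. 91.] 0 x 127 155 y -24 68
  blob c [-129.   23.] [33. 92.] 1 x -145 -111 y -24 69
  blob c [-99. 261.] [29. 57.] 51 x -125 -77 y 237 287
  blob c [ 64. 266.] [44. 61.] 90 x 33 95 y 243 288
```

View pics/b15.png

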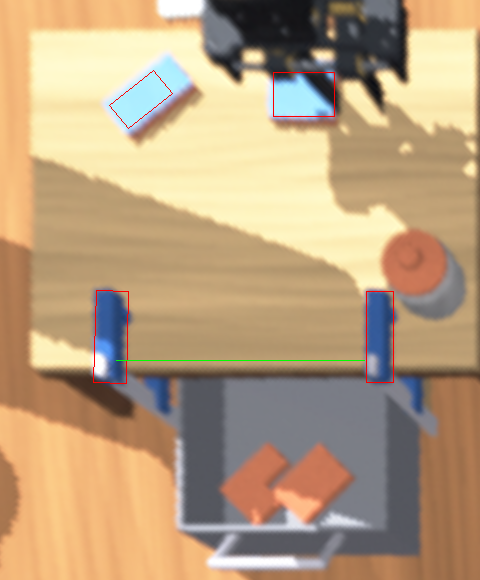

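```bash
python3 - <<'E'
from h import *
bgoto(54,320,143.5,0)
E
```

```text
row [-0.0, -0.0, -0.0] [-59.6, -58.5, 3.1] steps 1.6719622860163221 0.007300634726019868
```

Emit:
step_arm([
  [0,0,0,4,0,-10,40],
  [0,0,0,4,0,-40,40],
  [0,0,0,-20,-30,-40,40],
  [0,0,0,-45,-58,-40,40],
  [0,0,0,-60,-58,-40,40],
  [0,0,0,-60,-58,-40,40],
  [0,0,0,-60,-58,-15,40],
  [0,0,0,-60,-58,0,40],
  [0,0,0,-60,-58,3,40],
  [0,0,0,-60,-58,3,40],
])

```text
time: 28.65
eef_pos: [0.6262, 0.2006, 0.3335]
eef_rot: [180.0, -0.1, -3.6]
wrist_force: [-0.4, -0.4, -0.5]
gripper_width: 0.04
```

```bash
python3 - <<'E'
from h import *
where();bgoto(54,-30,143.5,0);look("b16.png","scene")
E
```

```text
t 28.65 tip [0.6264 0.2006 0.1435] rpy [180.    -0.06  -3.59] F [-0.4 -0.4 -0.5] w 0.04
row [0.0, -0.1, -0.1] [-0.3, 349.1, -0.0] steps 6.981257660229777 0.013095807196971088
  blob c [-129.   23.] [33. 92.] 1 x -145 -111 y -24 69
  blob c [140.  24.] [27. 93.] 0 x 127 155 y -24 70
  blob c [-91. 266.] [34. 77.] 52 x -128 -53 y 233 299
  blob c [ 62. 273.] [59. 57.] 2 x 32 93 y 243 302
```

View pics/b16.png

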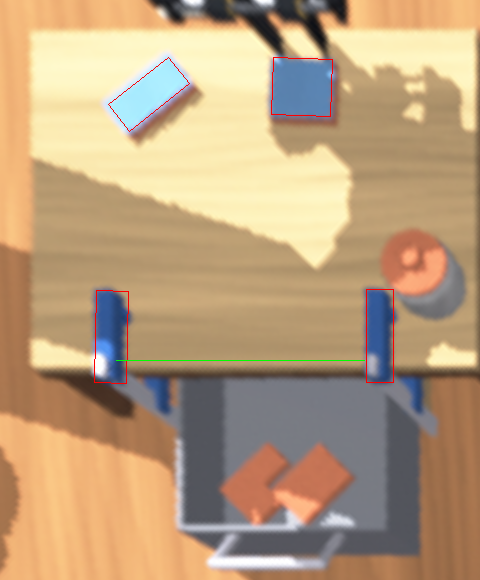

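Emit:
step_arm([
  [0,0,0,0,8,0,40],
  [0,0,0,0,18,0,40],
  [0,0,0,0,30,0,40],
  [0,0,0,0,44,0,40],
  [0,0,0,0,58,0,40],
  [0,0,0,0,72,0,40],
  [0,0,0,0,86,0,40],
  [0,0,0,0,100,0,40],
  [0,0,0,0,114,0,40],
  [0,0,0,0,128,0,40],
  [0,0,0,0,142,0,40],
  [0,0,0,0,156,0,40],
])

```text
time: 29.9
eef_pos: [0.6156, 0.0442, 0.3335]
eef_rot: [-180.0, -0.1, -3.6]
wrist_force: [0.9, 1.9, 1.4]
gripper_width: 0.0398
```

```bash
python3 - <<'E'
from h import *
where();bgoto(54,-22,143.5,0);look("b17.png","scene")
E
```

```text
t 29.9 tip [0.6159 0.0442 0.1435] rpy [-180.     -0.08   -3.55] F [0.9 1.9 1.4] w 0.0398
row [-0.0, -0.1, -0.1] [0.3, 184.3, -0.0] steps 3.6855503283143025 0.010961098092255787
  blob c [-128.   23.] [92. 32.] 90 x -144 -111 y -24 69
  blob c [140.  24.] [27. 93.] 0 x 127 155 y -24 70
  blob c [ 62. 120.] [57. 60.] 90 x 32 93 y 91 149
```

Tile is square on and tracking. Continue over the edge.

Emit:
step_arm([
  [0,0,0,0,14,0,40],
  [0,0,0,0,28,0,40],
  [0,0,0,0,42,0,40],
  [0,0,0,0,56,0,40],
  [0,0,0,0,70,0,40],
  [0,0,0,0,82,0,40],
  [0,0,0,0,92,0,40],
  [0,0,0,0,100,0,40],
  [0,0,0,0,108,0,40],
  [0,0,0,0,116,0,40],
  [0,0,0,0,124,0,40],
  [0,0,0,0,132,0,40],
])

```text
time: 31.15
eef_pos: [0.6075, -0.0869, 0.3336]
eef_rot: [-180.0, -0.1, -3.5]
wrist_force: [0.1, 0.6, 0.6]
gripper_width: 0.0398
```

Emit:
step_arm([
  [0,0,0,0,8,0,40],
  [0,0,0,0,16,0,40],
  [0,0,0,0,24,0,40],
  [0,0,0,0,32,0,40],
  [0,0,0,0,40,0,40],
  [0,0,0,0,48,0,40],
  [0,0,0,0,48,0,40],
])

```text
time: 31.85
eef_pos: [0.6045, -0.1353, 0.3335]
eef_rot: [180.0, -0.1, -3.6]
wrist_force: [-0.4, 0.4, -0.2]
gripper_width: 0.0402
```

```bash
python3 - <<'E'
from h import *
where();look("b18.png","scene");bgoto(-184,268,144,0)
E
```

```text
t 31.85 tip [ 0.6048 -0.1354  0.1435] rpy [180.    -0.09  -3.61] F [-0.4  0.4 -0.2] w 0.0402
  blob c [-131.   13.] [72. 26.] 89 x -144 -116 y -24 48
  blob c [140.  24.] [93. 27.] 90 x 127 155 y -24 70
  blob c [-93. 265.] [35. 81.] 51 x -131 -52 y 233 301
row [-0.0, -0.1, -0.1] [-238.1, -284.7, -0.8] steps 7.422759027346823 0.01423114256341345
```

View pics/b18.png

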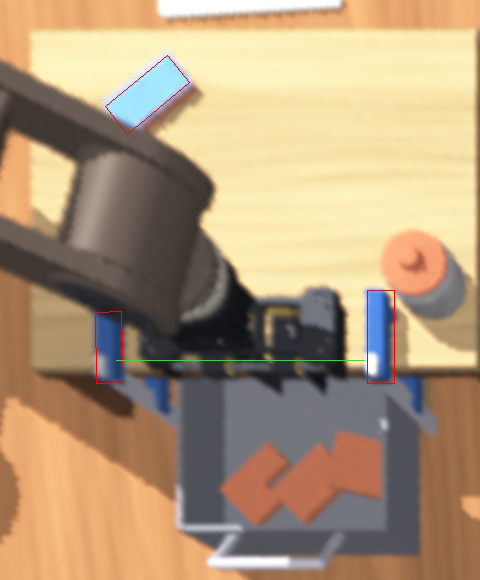

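```bash
python3 - <<'E'
from h import *
bgoto(-126,299,230,40)
E
```

```text
row [0.0, -0.1, -40.1] [-180.1, -315.8, -86.8] steps 7.474316806861512 4.66747213584675
```

Emit:
step_arm([
  [0,0,0,0,0,-50,40],
  [0,0,0,0,0,-90,40],
  [0,0,-8,-25,-42,-90,40],
  [0,0,-16,-50,-86,-90,40],
  [0,0,-24,-75,-130,-90,40],
  [0,0,-32,-100,-174,-90,40],
  [0,0,-40,-125,-218,-90,40],
  [0,0,-40,-150,-262,-90,40],
  [0,0,-40,-175,-306,-90,40],
  [0,0,-40,-180,-316,-87,40],
  [0,0,-40,-180,-316,-87,40],
])

```text
time: 33.0
eef_pos: [0.4431, 0.1941, 0.4203]
eef_rot: [180.0, -0.1, 36.7]
wrist_force: [0.5, -0.5, -0.1]
gripper_width: 0.0399
```

```bash
python3 - <<'E'
from h import *
where();bgoto(-126,299,143.5,40);look("b19.png","scene");p=ctrl.camera("wrist");save(p,"w19.png")
E
```

```text
t 33.0 tip [0.4434 0.1941 0.2303] rpy [179.96  -0.06  36.66] F [ 0.5 -0.5 -0.1] w 0.0399
row [0.0, -0.1, 0.2] [-0.5, 2.7, 86.8] steps 1.737016146061727 0.0203344295660233
  blob c [-128.   23.] [92. 32.] 90 x -144 -111 y -24 69
  blob c [140.  24.] [94. 29.] 90 x 125 155 y -24 71
  blob c [-91. 266.] [35. 78.] 51 x -130 -52 y 230 301
```

View pics/b19.png

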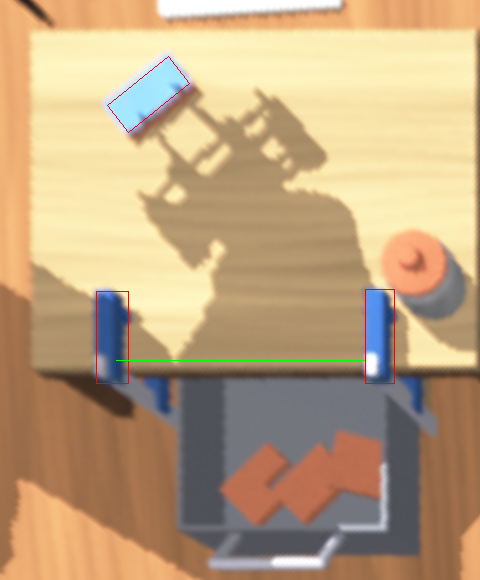

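View pics/w19.png

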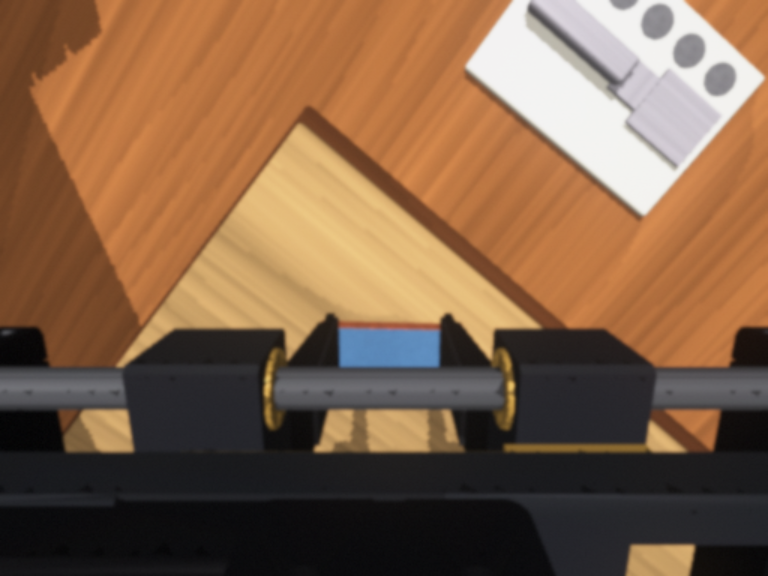

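```bash
python3 - <<'E'
from h import *
p=ctrl.camera("wrist");w=px2w(p,260,216,h=.14);print(w,w2b(w[0],w[1]))
st=ctrl.get_state();R0=Ro.from_euler("xyz",st["eef_rot"],degrees=True);print(R0.inv().apply(w-st["eef_pos"])*1000)
E
```

```text
[0.4574 0.1731 0.14  ] [-112.0171  281.2974]
[ -1.286   22.216  280.4056]
```

Emit:
step_arm([
  [0,0,0,0,0,40,40],
  [0,0,0,0,0,70,40],
  [0,0,0,0,0,83,40],
  [0,0,0,0,0,86.5,40],
  [0,0,0,0,8,86.5,40],
  [0,0,0,0,14,86.5,40],
  [0,0,0,0,20,86.5,40],
  [0,0,0,0,26,86.5,40],
  [0,0,0,0,32,86.5,40],
])

```text
time: 34.05
eef_pos: [0.4638, 0.166, 0.3343]
eef_rot: [179.9, -0.1, 36.4]
wrist_force: [-0.2, 1.5, 1.3]
gripper_width: 0.0398
```

```bash
python3 - <<'E'
from h import *
where();look("b20.png","scene")
E
```

```text
t 34.05 tip [0.4642 0.1661 0.1443] rpy [179.94  -0.11  36.44] F [-0.2  1.5  1.3] w 0.0398
  blob c [-128.   23.] [92. 32.] 90 x -144 -111 y -24 69
  blob c [140.  24.] [93. 29.] 90 x 125 155 y -24 70
  blob c [-78. 250.] [38. 79.] 51 x -114 -39 y 214 283
```

Pushing straight; now the arc.

Emit:
step_arm([
  [0,0,2.5,-0.2,7.4,0.5,40],
  [0,0,5,-0.6,14.8,0.5,40],
  [0,0,10,-2.6,29.5,0.5,40],
  [0,0,15,-5.8,44,0.5,40],
  [0,0,20,-10.3,58,0.5,40],
  [0,0,25,-16,72,0.5,40],
  [0,0,30,-23,85,0.5,40],
  [0,0,35,-31,97.5,0.5,40],
  [0,0,40,-40,109,0.5,40],
  [0,0,40,-40,109,0.5,40],
])

```text
time: 35.1
eef_pos: [0.4963, 0.0536, 0.3333]
eef_rot: [180.0, -0.1, -3.8]
wrist_force: [-1.0, 0.5, -0.8]
gripper_width: 0.0397
```

```bash
python3 - <<'E'
from h import *
where();s=ctrl.get_state();print(w2b(*s["eef_pos"][:2]));look("b21.png","scene")
E
```

```text
t 35.1 tip [0.4966 0.0536 0.1433] rpy [179.99  -0.08  -3.82] F [-1.   0.5 -0.8] w 0.0397
[-65.8552 164.4354]
  blob c [-128.   23.] [92. 32.] 90 x -144 -111 y -24 69
  blob c [140.  24.] [93. 29.] 90 x 125 155 y -24 70
  blob c [-58. 130.] [79. 37.] 2 x -98 -18 y 111 149
```

View pics/b21.png

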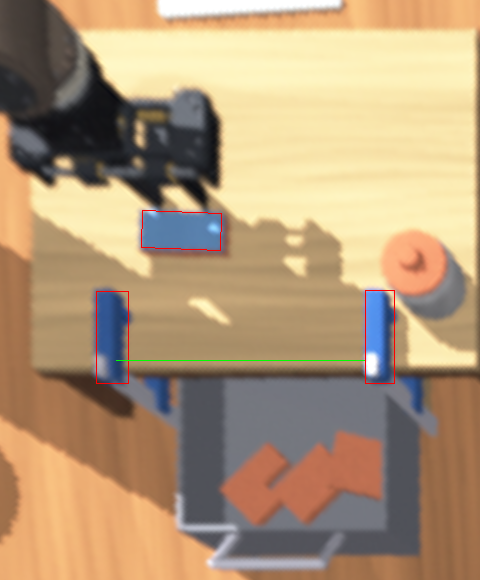

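Emit:
step_arm([
  [0,0,-2.5,0.1,4.4,0,40],
  [0,0,-5,0.4,8.7,0,40],
  [0,0,-10,1.5,17.4,0,40],
  [0,0,-15,3.4,26,0,40],
  [0,0,-15,6,35.5,0,40],
  [0,0,-15,8.6,45,0,40],
  [0,0,-15,11.2,55,0,40],
  [0,0,-15,13.8,64.5,0,40],
  [0,0,-10,15.7,73,0,40],
  [0,0,-5,16.8,82,0,40],
  [0,0,0,17.2,90,0,40],
  [0,0,0,17.2,90,0,40],
])

```text
time: 36.35
eef_pos: [0.5078, -0.0369, 0.3334]
eef_rot: [180.0, -0.1, -3.7]
wrist_force: [-0.3, -0.7, -0.4]
gripper_width: 0.0397
```

```bash
python3 - <<'E'
from h import *
where();s=ctrl.get_state();print(w2b(*s["eef_pos"][:2]));look("b22.png","scene")
E
```

```text
t 36.35 tip [ 0.5081 -0.0369  0.1434] rpy [180.    -0.09  -3.72] F [-0.3 -0.7 -0.4] w 0.0397
[-48.8383  74.7455]
  blob c [-42.  42.] [80. 37.] 1 x -82 -1 y 22 61
  blob c [-128.   23.] [92. 32.] 90 x -144 -111 y -24 69
  blob c [140.  24.] [93. 27.] 90 x 127 155 y -24 70
```

View pics/b22.png

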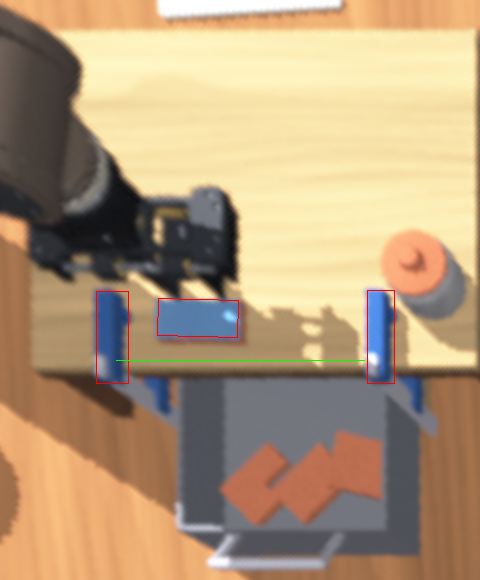

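Emit:
step_arm([
  [0,0,0,0,8,0,40],
  [0,0,0,0,16,0,40],
  [0,0,0,0,24,0,40],
  [0,0,0,0,32,0,40],
  [0,0,0,0,40,0,40],
  [0,0,0,0,48,0,40],
  [0,0,0,0,56,0,40],
  [0,0,0,0,64,0,40],
  [0,0,0,0,72,0,40],
  [0,0,0,0,80,0,40],
  [0,0,0,0,88,0,40],
  [0,0,0,0,96,0,40],
])

```text
time: 37.6
eef_pos: [0.5017, -0.1323, 0.3333]
eef_rot: [-180.0, -0.1, -3.6]
wrist_force: [0.2, 0.1, 0.4]
gripper_width: 0.0401
```

```bash
python3 - <<'E'
from h import *
where();s=ctrl.get_state();print(w2b(*s["eef_pos"][:2]));look("b23.png","scene")
E
```

```text
t 37.6 tip [ 0.5019 -0.1323  0.1433] rpy [-179.99   -0.08   -3.55] F [0.2 0.1 0.4] w 0.0401
[-49.1459 -20.8722]
  blob c [140.  24.] [93. 27.] 90 x 127 155 y -24 70
```

View pics/b23.png

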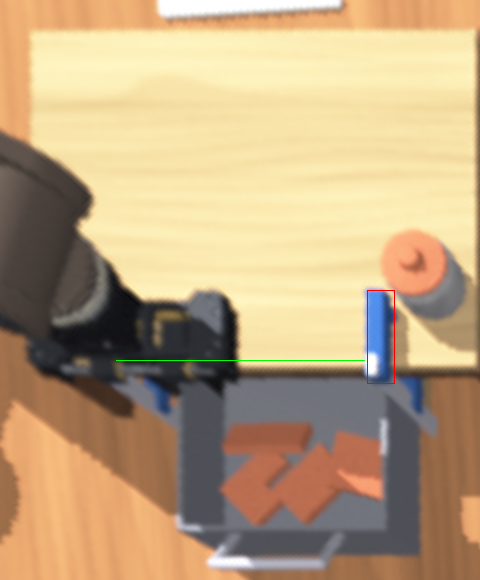

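```bash
python3 - <<'E'
from h import *
bgoto(0,-191,240,90)
E
```

```text
row [0.1, -0.1, -90.1] [49.4, 169.3, -96.5] steps 4.021282300835681 10.485570954014259
```

Emit:
step_arm([
  [0,0,0,0,0,-50,40],
  [0,0,0,0,0,-96,40],
  [0,0,-8,10,30,-96,40],
  [0,0,-16,20,60,-96,40],
  [0,0,-24,30,90,-96,40],
  [0,0,-32,40,120,-96,40],
  [0,0,-40,49,150,-96,40],
  [0,0,-48,49,169,-96,40],
  [0,0,-56,49,169,-96,40],
  [0,0,-64,49,169,-96,40],
  [0,0,-72,49,169,-96,40],
  [0,0,-80,49,169,-96,40],
])

```text
time: 38.85
eef_pos: [0.54, -0.3035, 0.4293]
eef_rot: [179.9, -0.0, 76.8]
wrist_force: [-0.3, -0.0, -0.1]
gripper_width: 0.0399
```

Emit:
step_arm([
  [0,0,-8,0,0,0,40],
  [0,0,-10,0,0,0,40],
  [0,0,-10,0,0,0,40],
  [0,0,-10,0,0,0,40],
])

```text
time: 39.25
eef_pos: [0.54, -0.3034, 0.4293]
eef_rot: [179.9, -0.0, 86.4]
wrist_force: [-0.1, -0.2, 0.2]
gripper_width: 0.0403
```

```bash
python3 - <<'E'
from h import *
where();print(ctrl.get_state()["joints"])
p=ctrl.camera("wrist");save(p,"w24.png")
for t,h in [("tray_bar",.112)]:
    for d in ctrl.place_of(t,p)[:3]:
        u,v=d["location"];w=px2w(p,u,v,h=h);print(t,round(d["confidence"],2),np.round([u,v]),w,w2b(*w[:2]),px2w(p,u,v))
bgoto(0,-191,97,90)
E
```

```text
t 39.25 tip [ 0.5402 -0.3034  0.2393] rpy [179.93  -0.01  86.37] F [-0.1 -0.2  0.2] w 0.0403
[ -35.4441   26.3739   88.3959    0.0535   65.1784 -121.8325]
row [0.1, -0.0, -0.1] [-1.8, 0.2, 142.4] steps 2.847874036604199 0.01572134457905804
```

View pics/w24.png

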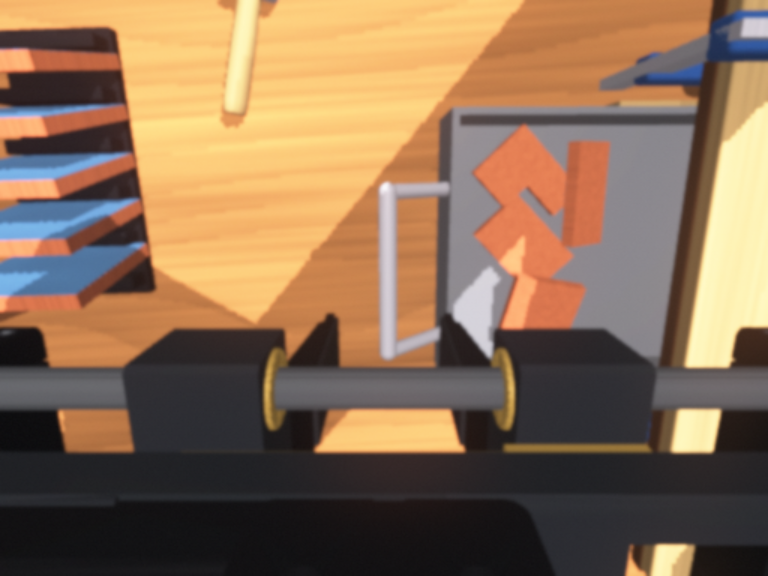

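Emit:
step_arm([
  [0,0,0,-1,0,40,40],
  [0,0,0,-1,0,80,40],
  [0,0,0,-1,0,115,40],
  [0,0,0,-1,0,135,40],
  [0,0,0,-1,0,141,40],
  [0,0,0,-1,0,141,40],
  [0,0,0,-1,0,141,5],
  [0,0,0,-1,0,141,5],
  [0,0,0,-1,0,141,5],
  [0,0,0,-1,0,141,5],
  [0,0,0,-1,0,141,5],
  [0,0,0,-1,0,141,5],
], grip_force=30)

```text
time: 40.55
eef_pos: [0.5402, -0.3043, 0.289]
eef_rot: [179.9, 0.0, 86.5]
wrist_force: [-1.4, 1.7, 6.4]
gripper_width: 0.0118
```

```bash
python3 - <<'E'
from h import *
where();s=ctrl.get_state();print(w2b(*s["eef_pos"][:2]));bgoto(0,-41,99,90)
E
```

```text
t 40.55 tip [ 0.5406 -0.3043  0.099 ] rpy [179.88   0.01  86.45] F [-1.4  1.7  6.4] w 0.0118
[  -0.1608 -190.1452]
row [0.1, 0.0, -0.0] [149.1, 0.0, 0.0] steps 2.982905273711917 0.014687647012757769
```

Gripped. Push 140 mm first, gently.

Emit:
step_arm([
  [0,0,0,4,0,0,5],
  [0,0,0,12,0,0,5],
  [0,0,0,24,0,0,5],
  [0,0,0,38,0,0,5],
  [0,0,0,54,0,0,5],
  [0,0,0,70,0,0,5],
  [0,0,0,86,0,0,5],
  [0,0,0,102,0,0,5],
  [0,0,0,116,0,0,5],
  [0,0,0,128,0,0,5],
  [0,0,0,136,0,0,5],
  [0,0,0,140,0,0,5],
])

```text
time: 41.75
eef_pos: [0.5491, -0.1648, 0.289]
eef_rot: [179.8, 0.1, 86.5]
wrist_force: [0.7, -9.2, 3.6]
gripper_width: 0.0115
```

Emit:
step_arm([
  [0,0,0,2,0,0,5],
  [0,0,0,4,0,0,5],
  [0,0,0,6,0,0,5],
  [0,0,0,7,0,0,5],
])

```text
time: 42.15
eef_pos: [0.5495, -0.1584, 0.289]
eef_rot: [179.8, 0.1, 86.5]
wrist_force: [0.8, -7.8, 3.8]
gripper_width: 0.011
```

Emit:
step_arm([
  [0,0,0,1,0,0,5],
  [0,0,0,2,0,0,5],
  [0,0,0,2,0,0,5],
])

```text
time: 42.45
eef_pos: [0.5496, -0.1564, 0.289]
eef_rot: [179.8, 0.1, 86.5]
wrist_force: [-0.5, -7.0, 4.0]
gripper_width: 0.0116
```

Emit:
step_arm([
  [0,0,0,1,0,0,5],
  [0,0,0,1.5,0,0,5],
  [0,0,0,1.5,0,0,5],
])

```text
time: 42.75
eef_pos: [0.5499, -0.1552, 0.289]
eef_rot: [179.8, 0.1, 86.5]
wrist_force: [0.6, -9.5, 2.8]
gripper_width: 0.0113
```

Emit:
step_arm([
  [0,0,0,1,0,0,5],
  [0,0,0,1.5,0,0,5],
  [0,0,0,1.5,0,0,5],
])

```text
time: 43.05
eef_pos: [0.5502, -0.1546, 0.2892]
eef_rot: [179.7, 0.2, 86.5]
wrist_force: [1.6, -17.8, -0.0]
gripper_width: 0.0111
```

Emit:
step_arm([
  [0,0,0,1,0,0,5],
  [0,0,0,1.5,0,0,5],
  [0,0,0,1.5,0,0,5],
])

```text
time: 43.35
eef_pos: [0.5503, -0.1541, 0.2895]
eef_rot: [179.6, 0.4, 86.5]
wrist_force: [-3.1, -28.3, 1.9]
gripper_width: 0.0111
```

Emit:
step_arm([
  [0,0,0,-2,0,0,32],
  [0,0,0,-3,0,0,32],
  [0,0,0,-3,0,0,32],
  [0,0,0,-3,0,0,32],
  [0,0,0,-3,0,-20,32],
  [0,0,0,-3,0,-60,32],
  [0,0,0,-3,0,-100,32],
  [0,0,0,-3,0,-140,32],
  [0,0,0,-3,0,-140,32],
])

```text
time: 44.25
eef_pos: [0.5495, -0.1538, 0.4335]
eef_rot: [179.5, 0.1, 86.5]
wrist_force: [-0.3, 0.8, -0.0]
gripper_width: 0.0316
```

```bash
python3 - <<'E'
from h import *
where()
p=ctrl.camera("wrist");save(p,"w26.png")
for t,h in [("tray_bar",.112),("gap",.14)]:
    for d in ctrl.place_of(t,p)[:3]:
        u,v=d["location"];w=px2w(p,u,v,h=h);print(t,round(d["confidence"],2),np.round([u,v]),w,w2b(*w[:2]),px2w(p,u,v))
goto((.35,-.30,.35),86.5)
look("b26.png","scene")
E
```

```text
t 44.25 tip [ 0.5512 -0.1543  0.2435] rpy [179.47   0.14  86.48] F [-0.3  0.8 -0. ] w 0.0316
tray_bar 0.91 [256. 182.] [ 0.5512 -0.158   0.112 ] [  1.8968 -43.4453] [ 0.5503 -0.1579  0.1159]
gap 0.86 [301. 186.] [ 0.5515 -0.1166  0.14  ] [-0.3884 -2.0924] [ 0.5543 -0.1152  0.1292]
row [0.0, -0.0, -0.0] [-158.1, -189.6, -112.5] steps 5.426221506857071 0.005803452586804092
  blob c [140.  24.] [93. 27.] 90 x 127 155 y -24 70
```

View pics/w26.png

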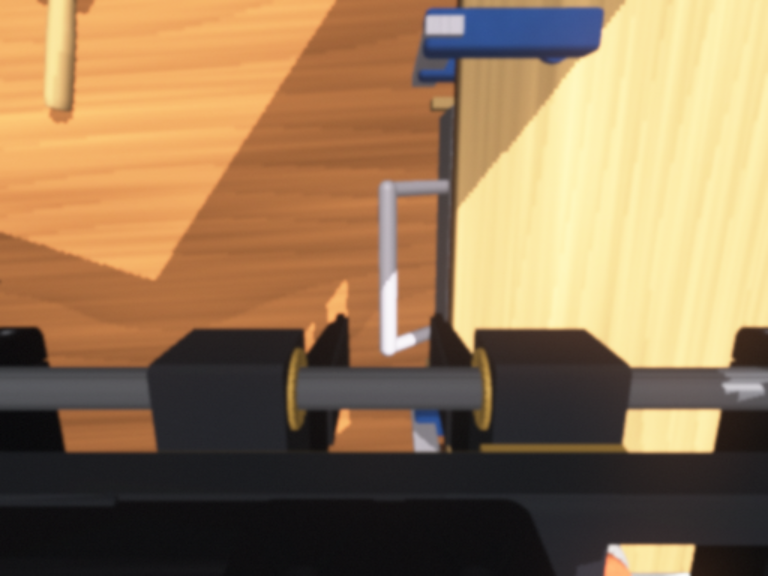

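View pics/b26.png

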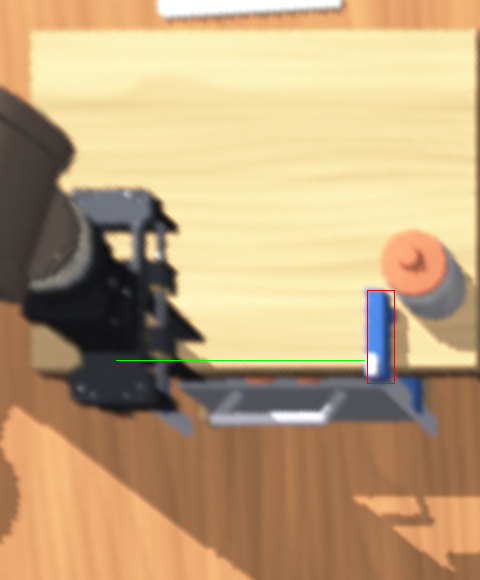

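Emit:
step_arm([
  [0,0,0,-50,-60,-50,32],
  [0,0,0,-100,-120,-100,32],
  [0,0,0,-130,-150,-112,32],
  [0,0,0,-158,-190,-112,32],
  [0,0,0,-158,-190,-112,32],
  [0,0,0,-158,-190,-112,32],
])

```text
time: 45.05
eef_pos: [0.3475, -0.3015, 0.54]
eef_rot: [180.0, -0.0, 86.4]
wrist_force: [1.2, -0.5, 0.1]
gripper_width: 0.0319
```

```bash
python3 - <<'E'
from h import *
where()
p=ctrl.camera("scene");im=cv2.cvtColor(p["pixels"],cv2.COLOR_RGB2BGR)
cv2.imwrite("pics/s27.png",cv2.resize(im[150:270,190:340],None,fx=5,fy=5,interpolation=cv2.INTER_CUBIC))
for d in ctrl.place_of("tray_bar",p)[:2]+ctrl.place_of("gap",p)[:2]: print(d)
W=cloud(p)
xb=(W[...,0]-O[0])*1000*ex[0]+(W[...,1]-O[1])*1000*ex[1]; yb=(W[...,0]-O[0])*1000*ey[0]+(W[...,1]-O[1])*1000*ey[1]; z=W[...,2]*1000
m=(abs(xb)<90)&(z>20)&(z<75)&(yb<60)&(yb>-200)
print("front wall y",np.percentile(yb[m],[5,25,50,75,95]),m.sum())
e=(abs(xb)<90)&(z>118)&(z<134)&(abs(yb)<40);print("board edge",np.percentile(yb[e],[5,50,95]),e.sum())
E
```

```text
t 45.05 tip [ 0.3476 -0.3014  0.35  ] rpy [179.97  -0.03  86.35] F [ 1.2 -0.5  0.1] w 0.0319
{'location': [237.5, 214.4], 'confidence': 0.86}
{'location': [246.0, 203.2], 'confidence': 0.98}
{'location': [235.1, 219.1], 'confidence': 0.59}
front wall y [-0.4996  1.014   2.4051  3.3652  4.7147] 238
board edge [-2.7742 -0.3839 27.7912] 109
```

View pics/s27.png

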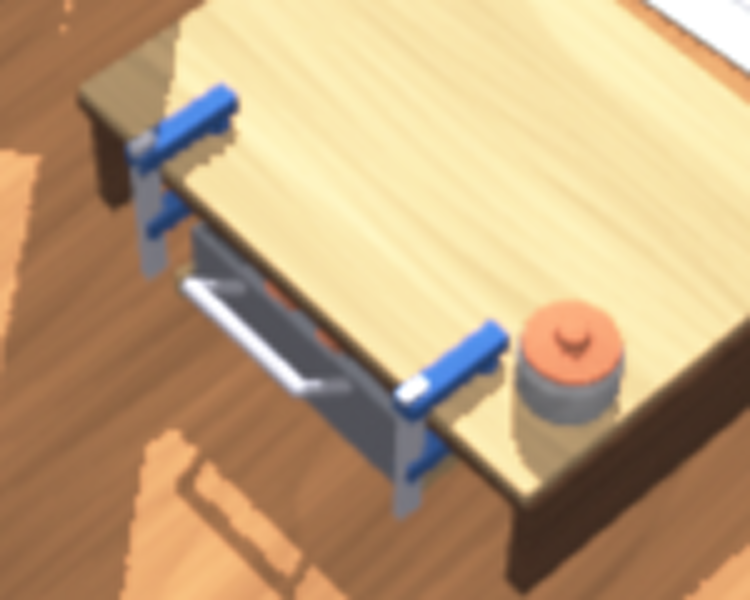

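```bash
python3 - <<'E'
from h import *
p=ctrl.camera("top");im=cv2.cvtColor(p["pixels"],cv2.COLOR_RGB2BGR)
cv2.imwrite("pics/t28.png",cv2.resize(im[90:290,90:420],None,fx=2.4,fy=2.4))
E
```

```text
(no output)
```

View pics/t28.png

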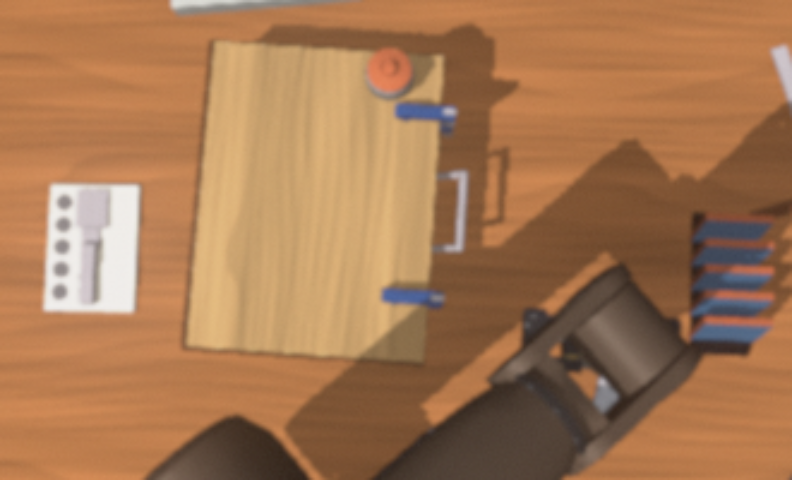

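The board is clear, the tray is home, the scraper lies flat on the palette, and the jar and rack are unmoved. Handing in.

```bash
python3 - <<'E'
from plant import ctrl
print(ctrl.finish_job())
E
```

```text
the job is handed in; nothing more can be done
None
```

I cleared the board and handed the job in at about 45 s of the 210 s allowed. The steps went in the order asked:

1. **Scraper:** I laid it flat on the palette. Later pictures show all of it within the white area.
2. **Tray out:** I pulled the tray out by its bar, to about 150 mm.
3. **Offcuts:** Only four were there at the start: the L-shaped one, two larger rectangles and a narrow one (probably offcut4). I slid each over the edge between the clamps with the fingertips. Pictures after each drop show all four in the tray.
4. **Tray home:** I pushed it in until the force rose to about 28 N at the stop.

**Last checks**
- **Tray position:** The scene camera's depth put the tray's front wall about 2.8 mm inside the edge, against 3 mm when fully home. The wrist camera put the bar about 41 mm in front of the edge, which matches. Read in my own bench frame, though, the same wrist picture gave about 43 mm, within the 2 mm calibration error.
- **Board and bystanders:** The board was empty except for the jar. The jar and rack had not moved in the last top view. The brush was hidden behind the arm there, but an earlier wrist view after the drops showed it in place.
- **Arm:** It was clear of everything when I handed in.

**Disagreements:** The scene camera read about 7–8 mm off in x from the top and wrist cameras, so I used top and wrist for positions across the board. The network missed the tray bar once, before I gripped it to push the tray home, so I located it by eye in that picture.

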